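# Seat a sample cup in the mixer and step its speed lever up three clicks

### The arm

A 6-joint arm with a two-finger parallel gripper is mounted at the origin on the work surface. World frame = base frame: x ahead of the robot, y to its left, z up, the work surface at z = 0. Lengths are in m, angles in rad, forces in N, time in s.
With the tool pointing down it reaches from about 0.3 to 0.875 m from the base axis. Payload 6.4 kg.
Tool frame: the origin (TCP) lies at the very end of the fingers, on their centre line; the grasp point (between the pads) lies 19 mm behind it; z points along the fingers, y is the direction in which the jaws open and shut (so a half turn about z gives the same grasp; the last joint's range is limited). The gripper opens to 85 mm and grips with 20 to 120 N. Pads are 22 mm wide; open, the fingers measure 114 mm over their backs; the gripper's body (76 mm by 85 mm) begins 54 mm behind the grasp point. The pads swing forward as they close: fully open they stand 13 mm farther back than shut.
Start: joints at [-1.484, 0.181, 1.607, -0, 1.354, -0.206], TCP at [0.166, -0.551, 0.2] pointing down, gripper open.
Joint ranges: [-2.99, 2.99], [-0.89, 2.07], [0.3, 2.58], [-1.14, 4.28], [0, 2.63], [-3.12, 3.12]. Speed limits (rad/s): [2.57, 2.57, 3.01, 3.14, 3.14, 3.14].

### API

Orientations are given as a unit quaternion [w, x, y, z].
In Python, from bench import * gives the robot as it stands.
- The arm moves only by the tool arm_command, never from a script. Its argument "motion" is text: rows parted by semicolons, each of 7 numbers parted by spaces: the shift along the tool's x, y, z in units of 0.2 m (1.0 is 0.2 m), then the turn, a rotation vector about the tool's x, y, z in units of 60 degrees (1.0 is 60 degrees), then the opening, from 0 (shut) to 1 (fully open). In form: tx ty tz ax ay az grip; .... A call has 1 to 10 rows; each row shifts and turns the pose as measured when the row begins, along the tool's axes as they then stand; what a row does not reach is not made up. A row lasts 1/12 s, in which the tool goes at most 41.7 mm and 7.16 degrees, less where a joint would pass 70% of its speed; a pose out of reach is approached as far as the arm can. A call with a number of a shift or a turn outside -1 to 1 is refused whole. A call with a gripper value outside its range is refused whole. The fingers move at their own pace and stop on an object; the grip force is fixed at half the most. Time passes only in rows, so rows that do not move let the fingers close. It gives the time, the measured TCP pose, the force and the opening at its end, in the units of the state.
- get_obs(): the state, without advancing time (a new reading comes with each control period).
- camera(name): name is "scene" or "side" or "wrist"; returns a dict with "img" (480x640x3 uint8, red, green, blue), "intrinsics" (3x3 intrinsics, pixels), "pose" (4x4, takes a point from camera to world coordinates); the wrist camera has in their place "mount" (4x4, takes a point from camera to tool coordinates, whose origin is the TCP and whose axes are the flange's). Camera axes: x right, y down, z forward; pixel columns grow to the right and rows downward; lengths in m; the calibration is good to about 2 mm. The wrist camera is an equidistant fisheye: a pixel r from the principal point sees the ray r / f radians off the axis. A picture is of the moment at which its call begins: read the wrist's pose just before it. There is no depth.
- hand_in(): hands the job in, once; it reports no verdict.
Trained networks look in the newest picture that a camera, given by its name, has taken for a name from the list of things; names that differ only in an ending like _2 or _b are one class to them, and where a whole thing is asked for, a point or a joint stands for the part that bears it (a point fixed in the world has none). Each returns a list of dicts, best first, with "conf" (0 to 1); they miss things now and then, are a little off and sometimes report something else, mostly with a low value. They report only what shows in the picture. A call takes as long as a camera call. They do not tell look-alikes from the thing itself.
- search_frame(camera, target): "box" ([left, top, right, bottom] in pixels, round what is visible of it).
The state is a dict: "time_s": time; "q": joint angles; "dq": joint speeds; "joint_efforts": joint torques, N m; "eef_pos": TCP position; "eef_rot": TCP orientation; "wrist_force": force on the tool from outside, world axes, zero at the start; "torque": the same for the moment, N m; "opening": opening from 0.0 (shut) to 1.0 (fully open).
Only numpy, scipy, OpenCV 4.12 (cv2) and the standard library are available. Lean on these libraries where they do the work, as an engineer would, in place of code of your own. Each camera call takes 0.05 s, during which the arm holds its last target.

### The job

Set the small, squat lidded sample cup upright and fully home in the round well of the white mixer. Then use the black thumb lever on the mixer's deck to raise the speed by exactly three clicks from where it stands (clicking towards the mixer's right-hand side, away from the well): one click at a time, pushing the lever gently rather than gripping it, and letting go of the lever after each click so that it settles, and never going past the third. Leave the other jars and bottles alone.

Things in the scene. Friction and masses are not known exactly. Their poses are not given: they have to be found in the camera images.
- cup_center (a point): Centre (half-way up) of the loose sample cup: white body 46 mm across, red screw lid 52 mm across (54 over its grip ribs) and 16 mm tall at the top, 70 mm tall in all, about 0.1 kg, upright on the table, z up. It is the squat one; the two tall jars with red lids are not used.
- well (a point): Centre of the floor of the round well in the mixer's deck, 60 mm above the table. 48 mm across, 3 mm chamfer, 30 mm deep, mouth level with the deck. A cup fully home stands on this floor, its centre 35 mm above this point. Its axes are the mixer's: x to the mixer's back (away from the robot at zero yaw), y to the mixer's left seen from the robot, z up.
- pivot (a point): Point on the deck, 90 mm above the table, on the vertical axis of pointer and thumb lever; axes as for the well. In them it lies 45 mm in x and -140 mm in y from the well. The mixer is fixed: a white case 200 mm deep (x), 280 mm wide (y), 90 mm high; the well is 85 mm left of its middle.
- thumb_pad (a point): Centre of the thumb pad, an upright black plate at the end of the thumb lever, 95 mm from the pivot axis, 28 mm above the deck. It is 26 mm long along the lever (local x, from pad to pivot), 10 mm thick (local y) and 34 mm high, from 11 to 45 mm above the deck. To click, push its left face towards the mixer's right (-y), anticlockwise seen from above.
- thumb: The sprung thumb lever; origin on the pivot axis, local x from pad to pivot; its 10 mm wide bar is 11 to 17 mm above the deck. Pushed, it gives by itself (3.4 N m/rad) by more than a notch; then the pointer clicks over one notch, at about 5 to 9 N at the pad, felt as a sudden drop of force. Pushed on, it clicks again. Let go, it springs back in line with the pointer. Over 16 N, as in a grip, is too rough.
- index (a joint): Angle of the index pointer (rad), held by a spring detent in one of eight notches 0.13 rad apart at 0, 0.13 ... 0.91, marked by black ribs on the deck; it grows with each click, anticlockwise seen from above, towards the mixer's right. It starts in one of the first four notches.
- pointer (a point): Tip region of the flat metal index pointer, 60 mm from the pivot axis, 3.5 mm above the deck, under the thumb lever; 7.8 mm of travel per notch. It shows which notch the lever is in.
- jar_a_center (a point): Centre of a tall white jar with a red lid, 64 mm across and 115 mm tall, a bystander towards the back left of the table; leave it alone.
- jar_b_center (a point): Centre of a second such jar, a bystander to the left of the cup; leave it alone.
- dropper_a: Small white dropper bottle, 25 mm across, 60 mm tall, on the left, near the back; origin at the centre of its foot; leave it alone.
- dropper_b: A second such dropper bottle, to the right of the mixer; leave it alone.
Things that resemble listed ones, but are neither listed nor needed, are in the scene too. Leave any blue or purple look-alike of the part that bears cup_center alone.

How it is judged:
On the way, in this order (a step that is already met when the one before it is completed fails the run):
1. the cup is fully home in the well, the lever still in its first notch (horizontal distance between cup_center and well below 0.004 m and z of cup_center in the frame of well between 0.03 and 0.038 m and angle between cup_center's own z axis and vertical below 0.07 rad and distance of pointer from where it was at the start of the episode below 0.0031 m), for 0.3 s.
2. first click made, the lever let go and settled in that notch (distance of pointer from where it was at the start of the episode between 0.0055 and 0.0101 m and velocity of joint index between -0.05 and 0.05 rad/s and contact force between thumb and anything else below 0.3 N), for 0.2 s.
3. second click made, the lever let go and settled in that notch (distance of pointer from where it was at the start of the episode between 0.0132 and 0.0179 m and velocity of joint index between -0.05 and 0.05 rad/s and contact force between thumb and anything else below 0.3 N), for 0.2 s.
4. third click made, the lever let go and settled in that notch (distance of pointer from where it was at the start of the episode between 0.021 and 0.0255 m and velocity of joint index between -0.05 and 0.05 rad/s and contact force between thumb and anything else below 0.3 N), for 0.2 s.
At the end, for the whole second after the job is handed in: The index pointer rests three notches (0.39 rad, within 0.3 notch) on from where it started, with nothing touching the thumb lever, and the cup stands in the well: within 4 mm of its axis, its foot within 3 mm of the floor, tilted by less than 0.07 rad (all of step 4 and horizontal distance between cup_center and well below 0.004 m and z of cup_center in the frame of well between 0.03 and 0.038 m and angle between cup_center's own z axis and vertical below 0.07 rad).
It fails at once if the lever is clicked past the third notch (distance of pointer from where it was at the start of the episode above 0.0271 m).
It fails at once if the thumb lever is pushed with more than 16 N (contact force between thumb and anything else above 16 N).
It fails at once if the cup is tipped over by more than 0.6 rad (angle between cup_center's own z axis and vertical above 0.6 rad).
It fails at once if another jar or bottle is moved by more than 30 mm (distance of any of jar_a_center, jar_b_center, dropper_a, dropper_b from where it was at the start of the episode above 0.03 m).
It also fails if it takes over 72 s, if anything falls off the work surface, if the arm or the gripper's body presses on something with over 40 N, if the wrist force passes 120 N, or if a joint passes its speed limit or range.

## Working session

There is one attempt and no reset: what is moved stays moved. The work goes in short steps, Python scripts to look and compute and a tool call to move; the robot and the scene stay as the last step left them, time stands still between calls to the robot, and variables do not carry over. Pictures are saved under pics/ and viewed, and the job is handed in when it is done.

Besides the shell and the picture viewer there is one more tool, called after ">>>" by a JSON object that holds its "fn" and its "kwargs". arm_command: Moves the arm, as the interface text tells. Shifts and turns lie within -1 to 1; 1 stands for 0.2 m of shift or 60 degrees of turn. Its arguments: {"type":"object","properties":{"motion":{"type":"string"}},"required":["motion"]}

```bash
mkdir -p pics; ls
python3 - <<'E'
from bench import *
import cv2
o=get_obs(); print(o)
for n in ["scene","side","wrist"]:
    c=camera(n); cv2.imwrite(f"pics/{n}0.png",c["img"][:,:,::-1]); print(n,c["intrinsics"].tolist(),(c.get("pose") if "pose" in c else c["mount"]).round(4).tolist())
    for t in ["cup_center","well","thumb_pad","pivot","pointer","thumb","jar_a_center","dropper_a"]:
        try: print(t,[(np.round(d["box"]).tolist() if 0 else [round(float(v)) for v in d["box"]],round(d["conf"],2)) for d in search_frame(n,t)][:5])
        except Exception as e: print(t,"err",e)
E
```

```text
pics
{'time_s': 0.0, 'q': array([-1.48421947e+00,  1.81566563e-01,  1.60801755e+00,  3.71542675e-06,
        1.35379282e+00, -2.06288543e-01]), 'dq': array([ 4.20412651e-04, -3.04412501e-05, -1.69570631e-03,  1.41243637e-03,
       -5.32466941e-04, -4.20028560e-04]), 'joint_efforts': array([ 9.23700900e-04, -4.44865179e+01, -3.51333904e+01, -2.13350595e-04,
        9.09615046e-03,  1.53629122e-05]), 'eef_pos': array([ 0.16597091, -0.5498866 ,  0.19886524]), 'eef_rot': array([-8.90437075e-04,  9.89297541e-01,  1.45909490e-01,  5.51786449e-05]), 'wrist_force': array([-0.20829647, -0.17611519, -0.06112332]), 'torque': array([0.02113386, 0.008101  , 0.00188197]), 'opening': 1.0008435350507678}
scene [[537.1401718767762, 0.0, 323.86494869023136], [0.0, 537.1401718767762, 234.04481961217473], [0.0, 0.0, 1.0]] [[0.6145, 0.4316, -0.6604, 1.4233], [0.7887, -0.3554, 0.5016, -0.6716], [-0.0183, -0.8291, -0.5588, 0.8983], [0.0, 0.0, 0.0, 1.0]]
cup_center [([371, 204, 384, 232], 0.97), ([345, 193, 357, 221], 0.63), ([393, 222, 407, 252], 0.6)]
well [([232, 239, 376, 337], 0.55)]
thumb_pad [([279,
[... 600 characters left out ...]
[345, 363, 377, 408], 0.58)]
well []
thumb_pad [([287, 161, 336, 188], 0.58)]
pivot [([229, 147, 366, 273], 0.84)]
pointer [([286, 163, 334, 186], 0.72)]
thumb [([289, 166, 337, 185], 0.87), ([383, 134, 396, 160], 0.72)]
jar_a_center [([177, 266, 217, 328], 0.89), ([279, 346, 308, 396], 0.54)]
dropper_a [([174, 364, 191, 391], 0.6), ([382, 136, 394, 159], 0.5)]
wrist [[371.64829954431775, 0.0, 321.39246492050137], [0.0, 371.64829954431775, 238.6217818897287], [0.0, 0.0, 1.0]] [[0.0002, -0.9541, -0.2994, 0.0767], [1.0, 0.0001, 0.0003, 0.0004], [-0.0003, -0.2994, 0.9541, -0.1748], [0.0, 0.0, 0.0, 1.0]]
cup_center []
well []
thumb_pad []
pivot []
pointer []
thumb []
jar_a_center []
dropper_a []
```

View pics/scene0.png

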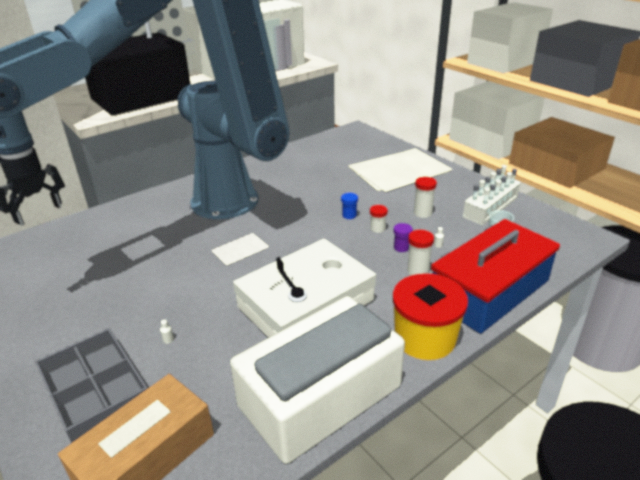

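View pics/side0.png

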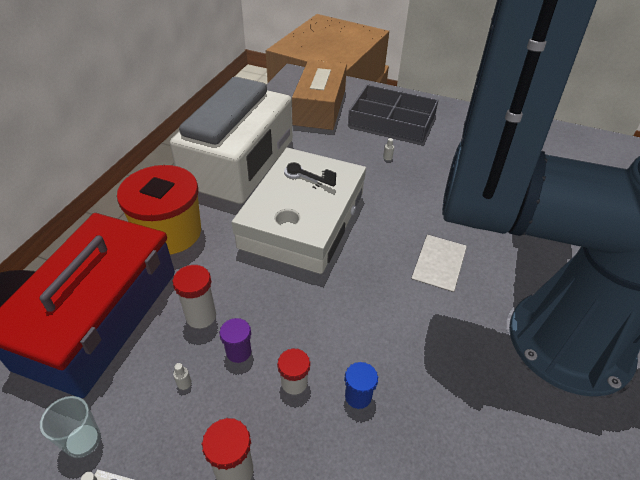

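Run:
```python
import cv2
a=cv2.imread("pics/side0.png")[100:420,160:420]
cv2.imwrite("pics/side0z.png",cv2.resize(a,None,fx=2.4,fy=2.4,interpolation=cv2.INTER_CUBIC)[:, :] if 0 else cv2.resize(a,(488,600),interpolation=cv2.INTER_CUBIC))
b=cv2.imread("pics/scene0.png")[180:350,220:450]
cv2.imwrite("pics/scene0z.png",cv2.resize(b,None,fx=3.4,fy=3.4,interpolation=cv2.INTER_CUBIC))
```

```text
(no output)
```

View zooms.

Candidates in scene/side pixels: the squat red-lid cup (378,218)/(293,371), the blue look-alike (350,206)/(361,385), the purple one (402,238)/(236,340), and the tall red-lid jars (425,197)/(227,450) and (420,253)/(195,295). I choose the squat white cup with the red lid. Next, the close crop.

View pics/side0z.png

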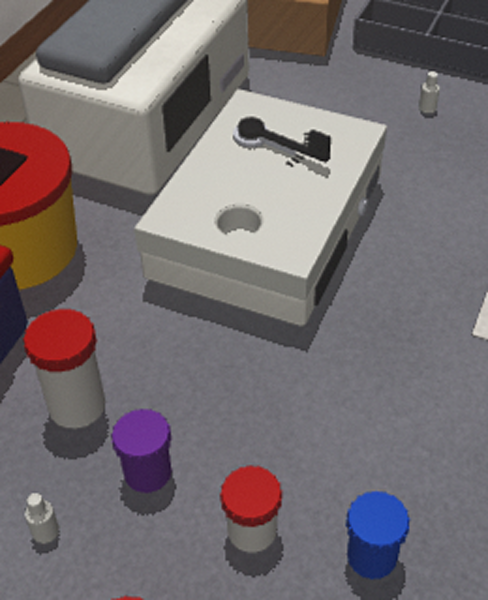

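View pics/scene0z.png

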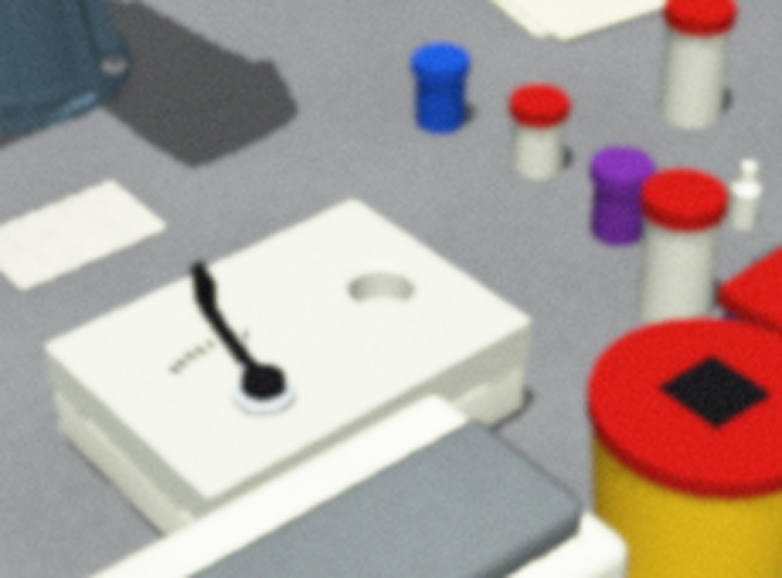

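```bash
cat > h.py <<'E'
from bench import *
import numpy as np, cv2
from scipy.optimize import least_squares
from scipy.spatial.transform import Rotation as R
def ray(K,T,px):
    d=T[:3,:3]@np.linalg.solve(K,[px[0],px[1],1]); return T[:3,3],d
def onz(K,T,px,z):
    o,d=ray(K,T,px); return o+d*(z-o[2])/d[2]
def proj(K,T,P):
    P=np.atleast_2d(P); c=(P-T[:3,3])@T[:3,:3]; u=c@K.T; return u[:,:2]/u[:,2:]
def wproj(K,M,o,P):
    # fisheye wrist
    tcp=o["eef_pos"]; q=o["eef_rot"]; Rt=R.from_quat([q[1],q[2],q[3],q[0]]).as_matrix()
    P=np.atleast_2d(P); t=(P-tcp)@Rt; c=(t-M[:3,3])@M[:3,:3]
    r=np.hypot(c[:,0],c[:,1]); th=np.arctan2(r,c[:,2])
    return np.c_[K[0,2]+K[0,0]*th*c[:,0]/r, K[1,2]+K[1,1]*th*c[:,1]/r]
def wonz(K,M,o,px,z):
    tcp=o["eef_pos"]; q=o["eef_rot"]; Rt=R.from_quat([q[1],q[2],q[3],q[0]]).as_matrix()
    dx=(px[0]-K[0,2]); dy=(px[1]-K[1,2]); r=np.hypot(dx,dy); th=r/K[0,0]
    d=np.array([np.sin(th)*dx/r,np.sin(th)*dy/r,np.cos(th)])
    d=Rt@M[:3,:3]@d; oo=tcp+Rt@M[:3,3]
    return oo+d*(z-oo[2])/d[2]
def yawof(o):
    q=o["eef_rot"]; return R.from_quat([q[1],q[2],q[3],q[0]]).as_matrix()
E
python3 - <<'E'
from h import *
S=camera("side"); C=camera("scene")
Ks,Ts,Kc,Tc=S["intrinsics"],S["pose"],C["intrinsics"],C["pose"]
def red(img,x0,y0,x1,y1):
    h=img.astype(int); m=(h[:,:,0]>120)&(h[:,:,1]<70)&(h[:,:,2]<70); mm=np.zeros_like(m); mm[y0:y1,x0:x1]=m[y0:y1,x0:x1]
    ys,xs=np.nonzero(mm); return xs,ys
for nm,c,b in (("side",S,(270,340,320,405)),("scene",C,(362,195,392,235))):
    xs,ys=red(c["img"],*b); print(nm,len(xs),xs.min(),xs.max(),ys.min(),ys.max(),xs.mean(),ys.mean())
    K,T=c["intrinsics"],c["pose"]
    # fit: lid cylinder silhouette box
    def box(p):
        a=np.linspace(0,2*np.pi,60)
        P=np.array([[p[0]+.026*np.cos(t),p[1]+.026*np.sin(t),z] for z in (.054,.07) for t in a]); u=proj(K,T,P); return np.r_[u.min(0),u.max(0)]
    s=least_squares(lambda p: box(p)-np.array([xs.min()-.0,ys.min(),xs.max()+1,ys.max()+1])+0.0, onz(K,T,(xs.mean(),ys.mean()),.065)[:2]); print("cup",s.x,s.fun)
z2=lambda u,v:(160+u/1.877,100+v/1.875)
print("well side",onz(Ks,Ts,z2(240,220),.09), "well scene",onz(Kc,Tc,(220+381/3.4,180+288/3.4),.09))
for p in [(242,92),(386,127),(306,278),(136,230)]: print("corner side",onz(Ks,Ts,z2(*p),.09).round(4))
for p in [(352,199),(531,322),(207,500),(46,347)]: print("corner scene",onz(Kc,Tc,(220+p[0]/3.4,180+p[1]/3.4),.09).round(4))
E
```

```text
side 690 277 309 348 377 293.26666666666665 362.08550724637684
cup [0.442875   0.27488355] [ 0.61640311 -1.53672525 -0.61608141  1.44565613]
scene 160 370 386 205 216 378.1 210.9
cup [0.44099289 0.27955043] [-0.40518077 -0.92524131  0.40062029  0.84922359]
well side [ 0.58362403 -0.0139072   0.09      ] well scene [ 0.58833772 -0.01410515  0.09      ]
corner side [ 0.68   -0.2325  0.09  ]
corner side [ 0.4884 -0.2365  0.09  ]
corner side [0.4848 0.0391 0.09  ]
corner side [0.6803 0.0449 0.09  ]
corner scene [0.4843 0.04   0.09  ]
corner scene [0.6869 0.0435 0.09  ]
corner scene [ 0.6912 -0.237   0.09  ]
corner scene [ 0.4927 -0.239   0.09  ]
```

Run:
```python
from h import *
S=camera("side"); K,T=S["intrinsics"],S["pose"]
for n,p,z in [("blue",(361,375),.07),("purple",(236,331),.07),("jarA?",(192,276),.115),("jarB?",(227,438),.115),("drop",(182,388),0),("drop2",(389,160),0),("well",(288,217),.09)]: print(n,onz(K,T,p,z).round(3))
z2=lambda u,v:(160+u/1.877,100+v/1.875)
print("hub",onz(K,T,z2(251,128),.115),"padtop",onz(K,T,z2(319,138),.135))
```

```text
blue [0.332 0.258 0.07 ]
purple [0.557 0.261 0.07 ]
jarA? [0.665 0.215 0.115]
jarB? [0.466 0.444 0.115]
drop [0.615 0.361 0.   ]
drop2 [ 0.471 -0.409  0.   ]
well [ 0.584 -0.015  0.09 ]
hub [ 0.62561426 -0.13904241  0.115     ] padtop [ 0.53694172 -0.12901865  0.135     ]
```

>>> {"fn": "arm_command", "kwargs": {"motion": "0 0 -0.1 0 0 0.093 1;0 0 -0.1 0 0 0.093 1;0.1 -0.15 -0.1 0 0 0.093 1;0.1 -0.17 0 0 0 0 1;0.1 -0.17 0 0 0 0 1;0.1 -0.17 0 0 0 0 1;0.1 -0.17 0 0 0 0 1;0.1 -0.17 0 0 0 0 1;0.1 -0.17 0 0 0 0 1;0.1 -0.17 0 0 0 0 1"}}

```text
time_s: 2.33
eef_pos: [0.328, -0.2788, 0.2619]
eef_rot: [0.001, 1.0, -0.014, 0.001]
wrist_force: [0.5, -0.4, 0.4]
opening: 0.997
```

>>> {"fn": "arm_command", "kwargs": {"motion": "0.03 -0.2 0 0 0 -0.02 1;0.05 -0.2 0 0 0 0 1;0.05 -0.2 0 0 0 0 1;0.05 -0.2 0 0 0 0 1;0.05 -0.2 0 0 0 0 1;0.05 -0.2 0 0 0 0 1;0.05 -0.2 0 0 0 0 1;0.05 -0.2 0 0 0 0 1;0.05 -0.2 0 0 0 0 1;0.05 -0.2 0 0 0 0 1"}}

```text
time_s: 3.17
eef_pos: [0.4271, 0.1263, 0.2646]
eef_rot: [0.003, 1.0, -0.004, 0.007]
wrist_force: [1.7, -0.0, 0.3]
opening: 1.002
```

>>> {"fn": "arm_command", "kwargs": {"motion": "0.03 -0.2 0 0 0 0 1;0.03 -0.2 0.05 0 0 0 1;0.03 -0.17 0.05 0 0 0 1;0 0 0 0 0 0 1"}}

```text
time_s: 3.5
eef_pos: [0.4464, 0.2498, 0.2454]
eef_rot: [0.001, 1.0, -0.001, 0.01]
wrist_force: [-1.5, -0.5, -0.9]
opening: 0.999
```

Run:
```python
from h import *
o=get_obs(); c=camera("wrist"); cv2.imwrite("pics/w1.png",c["img"][:,:,::-1]); print(o["time_s"],o["eef_pos"],o["eef_rot"].round(4))
print(wproj(c["intrinsics"],c["mount"],o,[[.4425,.2765,.07],[.585,-.014,.09]]))
print(search_frame("wrist","cup_center"))
```

```text
3.5 [0.44641259 0.24979891 0.24542302] [ 1.3e-03  1.0e+00 -8.0e-04  9.6e-03]
[[292.87867439 213.40768123]
 [574.89635711  87.83647146]]
[{'box': [290.9, 271.9, 336.1, 331.8], 'conf': 0.88}, {'box': [278.3, 61.1, 337.9, 121.4], 'conf': 0.85}, {'box': [261.1, 180.1, 318.4, 242.9], 'conf': 0.6}]
```

View pics/w1.png

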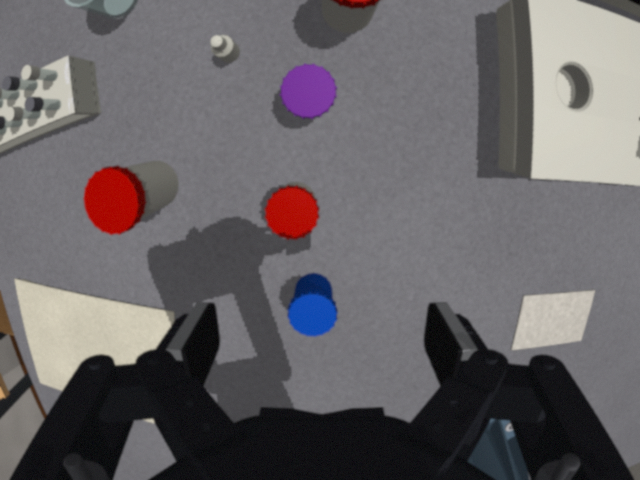

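```bash
cat >> h.py <<'E'
def tilt(o):
    M=yawof(o); print("toolz",M[:,2].round(4),"yaw",round(float(np.arctan2(M[1,0],M[0,0])),4)); return M
def delta(o,tgt):
    M=yawof(o); print("units",((np.array(tgt)-o["eef_pos"])@M/0.2).round(4));
E
python3 - <<'E'
from h import *
o=get_obs(); c=camera("wrist"); tilt(o)
im=c["img"].astype(int); m=((im[:,:,0]>110)&(im[:,:,1]<60)&(im[:,:,2]<60)).astype(np.uint8)
n,l,st,ce=cv2.connectedComponentsWithStats(m)
for i in range(1,n):
    if st[i,4]>500: print(st[i],ce[i],wonz(c["intrinsics"],c["mount"],o,ce[i],.07))
delta(o,[.4425,.2765,.043])
E
```

```text
toolz [ 0.02   -0.0049 -0.9998] yaw -0.003
[  81  168   55   67 2761] [108.20318725 201.20789569] [0.46005624 0.47462303 0.07      ]
[ 261  187   53   51 2133] [287.27519925 212.03750586] [0.44407048 0.27781787 0.07      ]
units [-0.0417 -0.1575  1.0172]
```

>>> {"fn": "arm_command", "kwargs": {"motion": "-0.02 -0.14 0.15 0.005 -0.019 0 1;0 0 0.15 0 0 0 1;0 0 0 0 0 0 1;0 0 0 0 0 0 1"}}

```text
time_s: 3.98
eef_pos: [0.4476, 0.2688, 0.1905]
eef_rot: [-0.001, 1.0, -0.006, 0.004]
wrist_force: [0.4, -0.3, 1.1]
opening: 1.001
```

Run:
```python
from h import *
o=get_obs(); c=camera("wrist"); tilt(o); print(o["eef_pos"],o["time_s"])
im=c["img"].astype(int); m=((im[:,:,0]>110)&(im[:,:,1]<60)&(im[:,:,2]<60)).astype(np.uint8)
n,l,st,ce=cv2.connectedComponentsWithStats(m)
for i in range(1,n):
    if st[i,4]>500: print(st[i],ce[i],wonz(c["intrinsics"],c["mount"],o,ce[i],.07))
delta(o,[.4435,.2772,.043])
cv2.imwrite("pics/w2.png",c["img"][:,:,::-1])
```

```text
toolz [ 0.0089  0.0013 -1.    ] yaw -0.0121
[0.44757736 0.26882915 0.19051179] 3.9833
[  67  175   62   80 3753] [ 97.3690381  215.17053024] [0.45817846 0.47719723 0.07      ]
[ 278  195   64   50 2458] [309.74450773 221.32017901] [0.44787042 0.27810151 0.07      ]
units [-0.0275 -0.0405  0.7374]
```

View pics/w2.png

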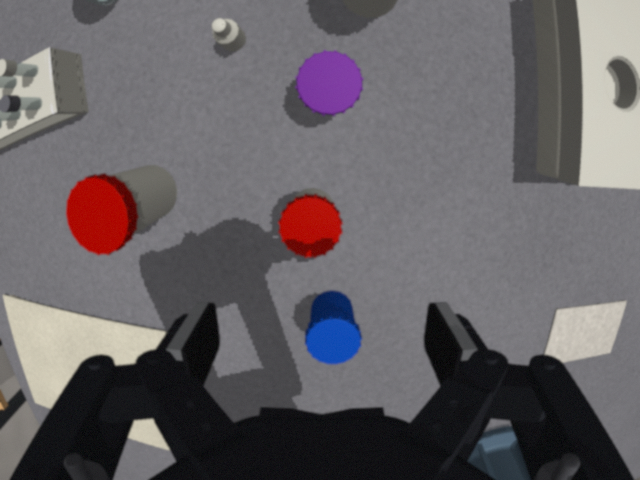

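>>> {"fn": "arm_command", "kwargs": {"motion": "-0.025 -0.046 0.02 0 -0.008 -0.01 1;0 0 0.1 0 0 0 1;0 0 0.1 0 0 0 1;0 0 0.1 0 0 0 1;0 0 0 0 0 0 1;0 0 0 0 0 0 1"}}

```text
time_s: 4.53
eef_pos: [0.4494, 0.2783, 0.1362]
eef_rot: [-0.004, 1.0, -0.003, 0.008]
wrist_force: [-0.1, 0.2, 0.6]
opening: 1.0
```

Run:
```python
from h import *
o=get_obs(); c=camera("wrist"); tilt(o); print(o["eef_pos"],o["time_s"])
delta(o,[.443,.278,.043])
print(wproj(c["intrinsics"],c["mount"],o,[[.443+.026*np.cos(a),.278+.026*np.sin(a),.07] for a in (0,np.pi/2,np.pi,-np.pi/2)]).round())
cv2.imwrite("pics/w3.png",c["img"][:,:,::-1])
```

```text
toolz [ 0.0156  0.0071 -0.9999] yaw -0.0066
[0.44941616 0.27834989 0.13623576] 4.5333
units [-0.0393  0.0053  0.4656]
[[322. 214.]
 [284. 251.]
 [322. 285.]
 [360. 251.]]
```

View pics/w3.png

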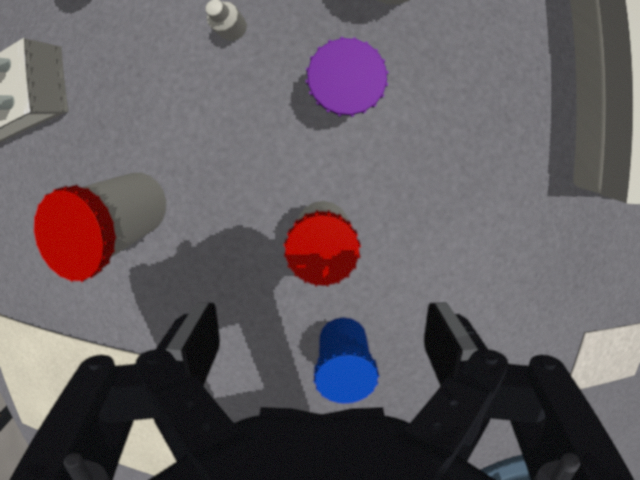

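>>> {"fn": "arm_command", "kwargs": {"motion": "-0.03 0.005 0.08 -0.007 -0.015 0 1;0 0 0.09 0 0 0 1;0 0 0.09 0 0 0 1;0 0 0.05 0 0 0 1;0 0 0 0 0 0 1;0 0 0 0 0 0 1"}}

```text
time_s: 5.08
eef_pos: [0.4472, 0.2791, 0.0772]
eef_rot: [-0.001, 1.0, -0.003, 0.004]
wrist_force: [0.1, 0.1, -0.5]
opening: 1.002
```

Run:
```python
from h import *
o=get_obs();tilt(o); print(o["eef_pos"],o["time_s"])
delta(o,[.4438,.278,.043])
```

```text
toolz [ 0.0072  0.0023 -1.    ] yaw -0.0067
[0.44717045 0.27910598 0.07718532] 5.0833
units [-0.018   0.006   0.1708]
```

>>> {"fn": "arm_command", "kwargs": {"motion": "-0.015 0.005 0.08 -0.002 -0.007 -0.006 1;-0.005 0 0.08 0 0 0 1;0 0 0.02 0 0 0 1;0 0 0 0 0 0 1"}}

```text
time_s: 5.42
eef_pos: [0.4451, 0.279, 0.0413]
eef_rot: [-0.001, 1.0, 0.0, 0.002]
wrist_force: [-0.4, -1.0, 0.4]
opening: 0.995
```

Run:
```python
from h import *
o=get_obs();tilt(o); print(o["eef_pos"],o["time_s"])
delta(o,[.4438,.278,.040])
```

```text
toolz [ 0.0034  0.0016 -1.    ] yaw 0.0009
[0.44508281 0.27895138 0.04128398] 5.4167
units [-0.0064  0.0048  0.0064]
```

>>> {"fn": "arm_command", "kwargs": {"motion": "-0.005 0.004 0.006 0 -0.003 0 1;0 0 0 0 0 0 0.7;0 0 0 0 0 0 0.6;0 0 0 0 0 0 0.4;0 0 0 0 0 0 0.3;0 0 0 0 0 0 0.3;0 0 0 0 0 0 0.3;0 0 0 0 0 0 0.3"}}

```text
time_s: 6.08
eef_pos: [0.4461, 0.2788, 0.0428]
eef_rot: [-0.001, 1.0, 0.001, 0.002]
wrist_force: [0.0, 0.0, -0.1]
opening: 0.3
```

Run:
```python
from h import *
o=get_obs();tilt(o); print(o["eef_pos"],o["time_s"],o["opening"])
c=camera("wrist");cv2.imwrite("pics/w4.png",c["img"][:,:,::-1])
c=camera("side");cv2.imwrite("pics/s4.png",c["img"][:,:,::-1])
```

```text
toolz [ 0.0039  0.0029 -1.    ] yaw 0.0012
[0.44606148 0.27876249 0.04281721] 6.0833 0.29952013463409655
```

View pics/w4.png

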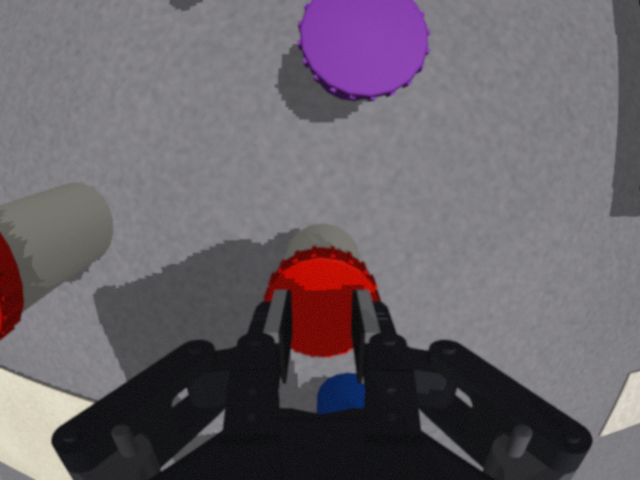

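View pics/s4.png

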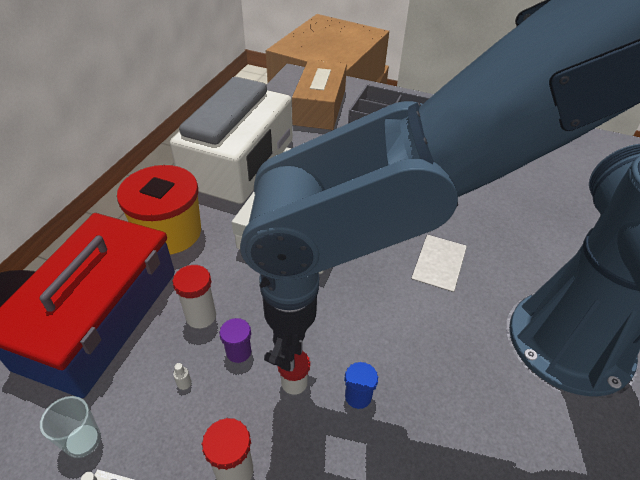

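Run:
```python
from h import *
a=cv2.imread("pics/s4.png")[310:420,220:390]
cv2.imwrite("pics/s4z.png",cv2.resize(a,None,fx=4.6,fy=4.6,interpolation=cv2.INTER_CUBIC))
a=cv2.imread("pics/w4.png")[220:420,200:450]
cv2.imwrite("pics/w4z.png",cv2.resize(a,None,fx=3,fy=3,interpolation=cv2.INTER_CUBIC))
S=camera("side");o=get_obs()
print(proj(S["intrinsics"],S["pose"],[o["eef_pos"],o["eef_pos"]+[0,0,.035],[.444,.278,.07],[.444,.278,0]]))
```

```text
[[291.13929473 369.95085403]
 [290.74434941 359.00000741]
 [292.11373369 361.50196949]
 [292.79416537 382.46632766]]
```

View pics/s4z.png

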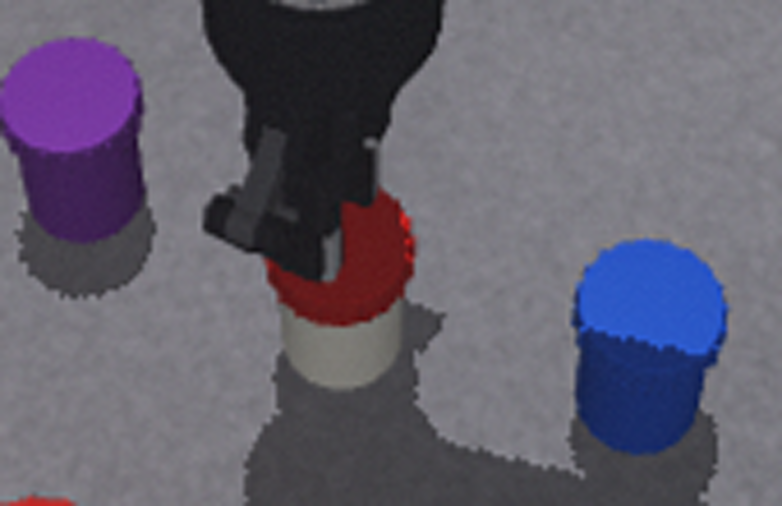

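View pics/w4z.png

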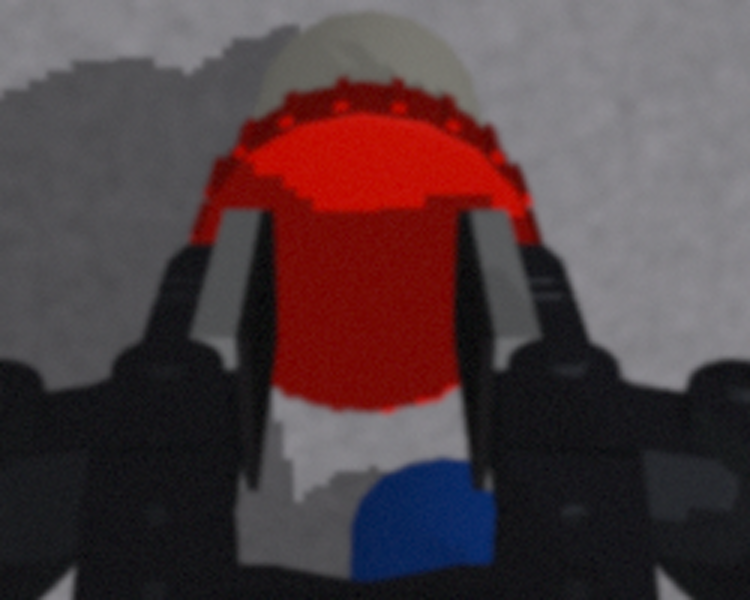

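>>> {"fn": "arm_command", "kwargs": {"motion": "-0.01 0.004 0 0 -0.003 0 1;0 0 0 0 0 0 1;0 0 0 0 0 0 1;0 0 0 0 0 0 1;0 0 0 0 0 0 1;0 0 0 0 0 0 1;0 0 0 0 0 0 1"}}

```text
time_s: 6.82
eef_pos: [0.4435, 0.2777, 0.0424]
eef_rot: [-0.001, 1.0, 0.001, -0.0]
wrist_force: [-0.7, 0.7, -0.2]
opening: 0.997
```

Run:
```python
from h import *
o=get_obs();tilt(o); print(o["eef_pos"],o["time_s"],o["opening"])
delta(o,[.4438,.278,.004])
c=camera("wrist");cv2.imwrite("pics/w5.png",c["img"][:,:,::-1])
```

```text
toolz [-4.0e-04  2.6e-03 -1.0e+00] yaw 0.0013
[0.44345501 0.277747   0.04243287] 6.8167 0.997376001459968
units [ 0.0018 -0.0008  0.1922]
```

View pics/w5.png

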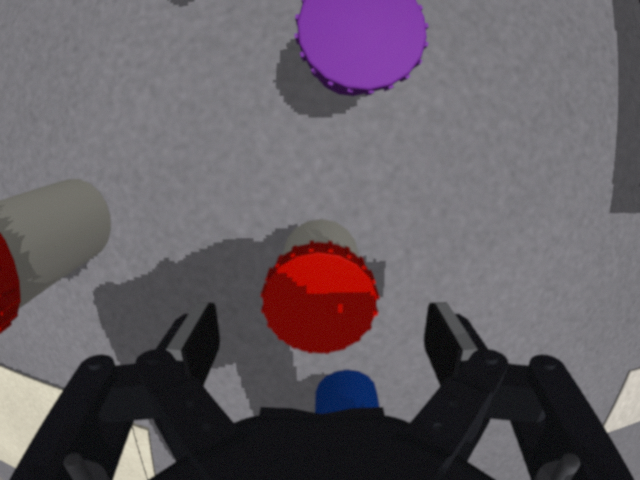

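>>> {"fn": "arm_command", "kwargs": {"motion": "0 0 0.05 0 0 0 1;0 0 0.05 0 0 0 1;0 0 0.05 0 0 0 1;0 0 0.03 0 0 0 1;0 0 0 0 0 0 1"}}

```text
time_s: 7.28
eef_pos: [0.4432, 0.2777, 0.0023]
eef_rot: [-0.001, 1.0, 0.001, -0.0]
wrist_force: [-0.4, -0.4, -0.2]
opening: 1.0
```

Run:
```python
from h import *
o=get_obs();tilt(o); print(o["eef_pos"],o["time_s"],o["opening"],o["wrist_force"])
c=camera("wrist");cv2.imwrite("pics/w6.png",c["img"][:,:,::-1])
c=camera("side");cv2.imwrite("pics/s6.png",cv2.resize(c["img"][310:420,220:390,::-1],None,fx=4.6,fy=4.6,interpolation=cv2.INTER_CUBIC))
```

```text
toolz [-5.0e-04  2.6e-03 -1.0e+00] yaw 0.0012
[0.44316402 0.27773683 0.00231179] 7.2833 1.0001729038255942 [-0.43302324 -0.39798314 -0.18672635]
```

View pics/s6.png

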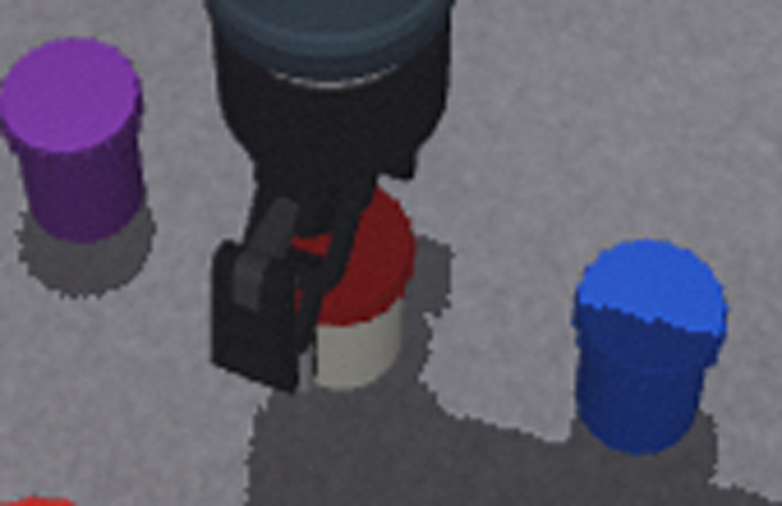

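View pics/w6.png

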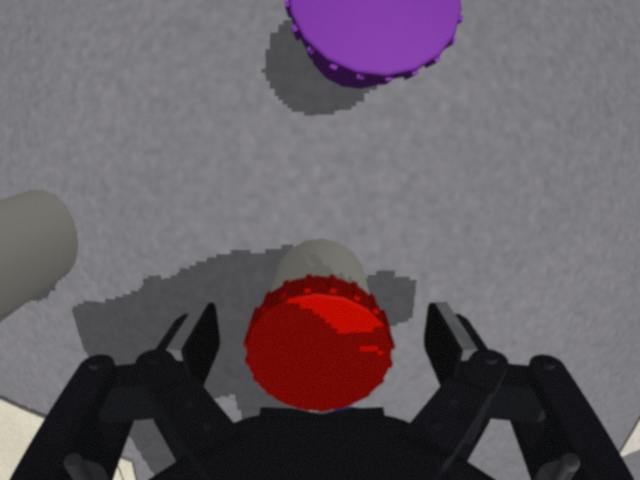

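>>> {"fn": "arm_command", "kwargs": {"motion": "0 0 0 0 0 0 0.8;0 0 0 0 0 0 0.7;0 0 0 0 0 0 0.55;0 0 0 0 0 0 0.5;0 0 0 0 0 0 0.5;0 0 0 0 0 0 0.5"}}

```text
time_s: 7.88
eef_pos: [0.4452, 0.2785, 0.005]
eef_rot: [-0.002, 1.0, 0.001, 0.002]
wrist_force: [-1.1, 1.2, -1.5]
opening: 0.593
```

Run:
```python
from h import *
o=get_obs();tilt(o); print(o["eef_pos"],o["time_s"],o["opening"],o["wrist_force"])
c=camera("wrist");cv2.imwrite("pics/w7.png",c["img"][:,:,::-1])
c=camera("side");cv2.imwrite("pics/s7.png",cv2.resize(c["img"][310:420,220:390,::-1],None,fx=4.6,fy=4.6,interpolation=cv2.INTER_CUBIC))
```

```text
toolz [ 0.0034  0.004  -1.    ] yaw 0.0014
[0.44521558 0.2785486  0.00497815] 7.8833 0.59256216312511 [-1.14446238  1.1582094  -1.48361241]
```

View pics/s7.png

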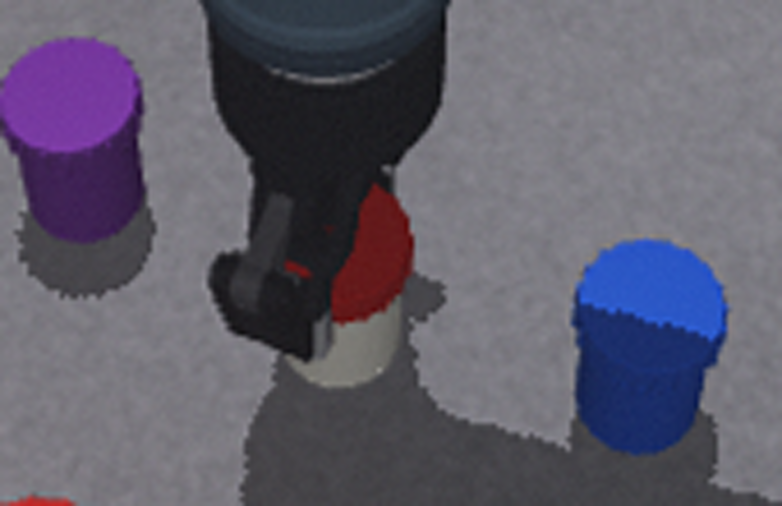

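View pics/w7.png

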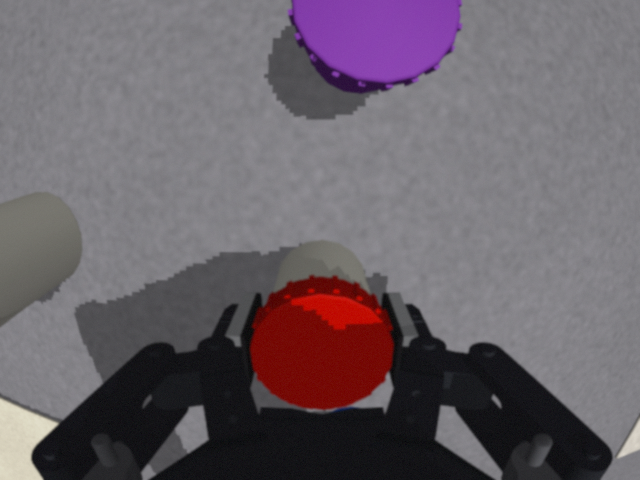

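>>> {"fn": "arm_command", "kwargs": {"motion": "0 0 -0.05 0 0 0 0.5;0 0 -0.1 0 0 0 0.5;0 0 -0.15 0 0 0 0.5;0 0 -0.15 0 0 0 0.5;0.05 0.05 -0.15 0 0 0 0.5;0.07 0.12 -0.1 0 0 0 0.5;0.07 0.12 0 0 0 0 0.5;0.07 0.12 0 0 0 0 0.5;0.07 0.12 0 0 0 0 0.5;0.07 0.12 0 0 0 0 0.5"}}

```text
time_s: 8.82
eef_pos: [0.524, 0.1474, 0.1578]
eef_rot: [-0.002, 1.0, 0.006, 0.002]
wrist_force: [1.1, -0.5, 0.5]
opening: 0.591
```

>>> {"fn": "arm_command", "kwargs": {"motion": "0.07 0.14 0 0 0 0 0.5;0.07 0.14 0 0 0 0 0.5;0.07 0.14 0 0 0 0 0.5;0.04 0.14 0 0 0 0 0.5;0 0 0 0 0 0 0.5;0 0 0 0 0 0 0.5"}}

```text
time_s: 9.32
eef_pos: [0.5799, 0.025, 0.1634]
eef_rot: [-0.001, 1.0, 0.003, 0.005]
wrist_force: [-0.8, 0.0, -1.5]
opening: 0.59
```

Run:
```python
from h import *
o=get_obs();tilt(o); print(o["eef_pos"],o["time_s"],o["opening"],o["wrist_force"])
c=camera("wrist");cv2.imwrite("pics/w8.png",c["img"][:,:,::-1])
S=camera("side");cv2.imwrite("pics/s8.png",S["img"][:,:,::-1])
print(search_frame("wrist","cup_center"), search_frame("wrist","well"),search_frame("wrist","pivot"))
```

```text
toolz [ 0.0101  0.0014 -0.9999] yaw 0.0063
[0.57985913 0.02497855 0.16335836] 9.3167 0.5900923120187388 [-0.83579503  0.01943066 -1.45080775]
[{'box': [43.2, 208.3, 117.8, 277.6], 'conf': 0.86}, {'box': [247.4, 238.5, 392.3, 411.8], 'conf': 0.73}] [{'box': [291.7, 85.9, 627.4, 345.4], 'conf': 0.69}, {'box': [519.2, 144.5, 584.2, 327.7], 'conf': 0.43}] [{'box': [293.4, 85.7, 628.9, 349.4], 'conf': 0.91}]
```

View pics/w8.png

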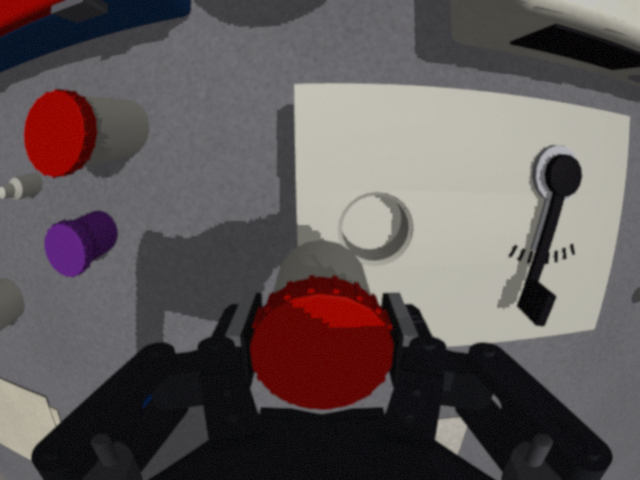

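View pics/s8.png

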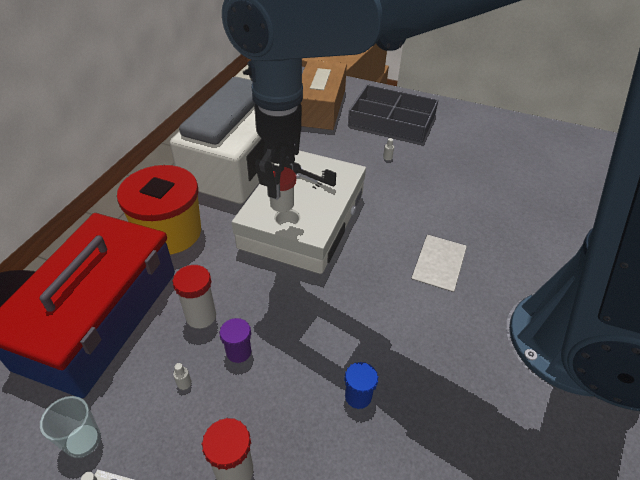

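Run:
```python
from h import *
o=get_obs(); c=camera("wrist"); K,M=c["intrinsics"],c["mount"]; print(o["eef_pos"],o["time_s"])
im=cv2.imread("pics/w8.png")
cv2.imwrite("pics/w8a.png",cv2.resize(im[170:290,300:440],None,fx=5,fy=5,interpolation=cv2.INTER_CUBIC))
cv2.imwrite("pics/w8b.png",cv2.resize(im[260:420,230:420],None,fx=4,fy=3.7,interpolation=cv2.INTER_CUBIC)[:600])
for n,p,z in [("well",(376,228),.09),("BL",(294,84),.09),("BR",(630,116),.09),("FR",(595,329),.09),("hubtop?",(563,175),.11),("ring",(556,172),.092)]:
    print(n,wonz(K,M,o,p,z).round(4))
# lid in tool coordinates
I={"eef_pos":np.zeros(3),"eef_rot":np.array([1,0,0,0.])}
a=np.linspace(0,2*np.pi,73)
for x in (-.006,-.004,-.002,0,.002,.004):
    for nm,r,z in (("top",.026,-.065),("lidbot",.027,-.049),("foot",.023,.005)):
        u=wproj(K,M,I,np.c_[x+r*np.cos(a),r*np.sin(a),np.full(73,z)]); print(x,nm,u.min(0).round(1),u.max(0).round(1),end=" ")
    print()
```

```text
[0.57924638 0.02734405 0.16296311] 9.5667
well [ 0.5872 -0.011   0.09  ]
BL [0.6848 0.046  0.09  ]
BR [ 0.6911 -0.235   0.09  ]
FR [ 0.4901 -0.2401  0.09  ]
hubtop? [ 0.6346 -0.1455  0.11  ]
ring [ 0.6348 -0.1517  0.092 ]
-0.006 top [249.2 303.2] [391.5 415.9] -0.006 lidbot [253.4 280.9] [387.5 392.4] -0.006 foot [277.5 245. ] [363.7 323.4] 
-0.004 top [248.7 297.8] [392.  412.5] -0.004 lidbot [253.  275.9] [387.9 389.1] -0.004 foot [277.3 241.3] [363.9 320.3] 
-0.002 top [248.2 292.3] [392.5 409. ] -0.002 lidbot [252.6 270.9] [388.3 385.6] -0.002 foot [277.2 237.6] [364.1 317.2] 
0 top [247.7 286.8] [393.  405.4] 0 lidbot [252.2 265.8] [388.7 382.1] 0 foot [277.  233.8] [364.2 314. ] 
0.002 top [247.2 281.2] [393.5 401.8] 0.002 lidbot [251.8 260.7] [389.1 378.6] 0.002 foot [276.9 230. ] [364.4 310.9] 
0.004 top [246.7 275.5] [394.  398.1] 0.004 lidbot [251.4 255.5] [389.5 375. ] 0.004 foot [276.7 226.1] [364.5 307.7]
```

View pics/w8a.png

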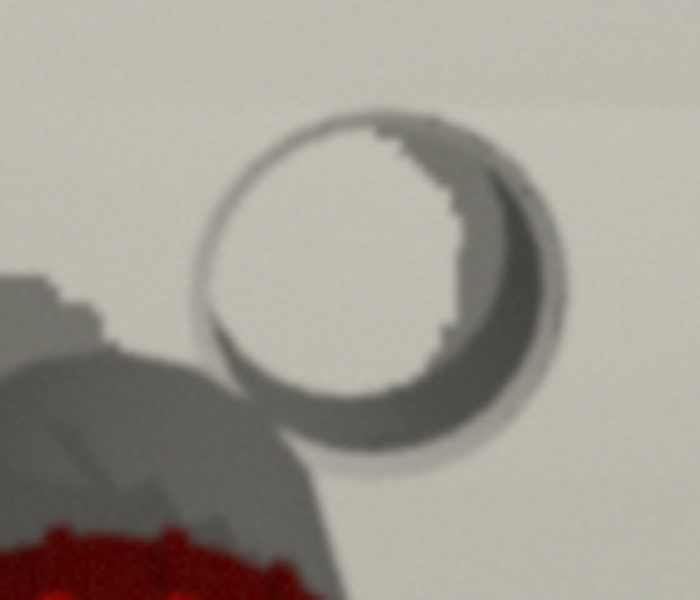

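View pics/w8b.png

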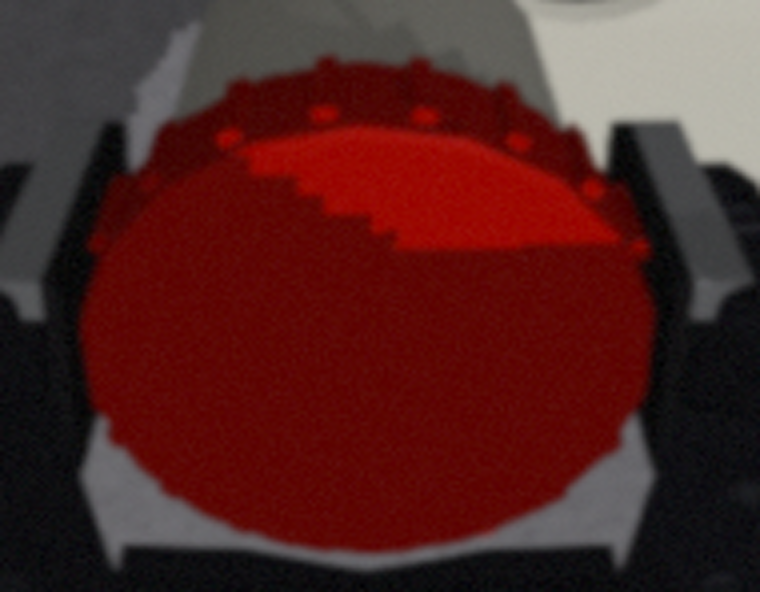

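>>> {"fn": "arm_command", "kwargs": {"motion": "0.025 0.1 0 0 -0.01 0 0.5;0.025 0.1 0 0 0 0 0.5;0 0 0.1 0 0 0 0.5;0 0 0.06 0 0 0 0.5;0 0 0 0 0 0 0.5;0 0 0 0 0 0 0.5"}}

```text
time_s: 10.12
eef_pos: [0.5892, -0.0073, 0.1307]
eef_rot: [-0.001, 1.0, 0.01, -0.0]
wrist_force: [-0.7, 0.2, -1.1]
opening: 0.586
```

Run:
```python
from h import *
o=get_obs();tilt(o); print(o["eef_pos"],o["time_s"],o["opening"],o["wrist_force"])
c=camera("wrist");cv2.imwrite("pics/w9.png",c["img"][:,:,::-1])
delta(o,[.589,-.0135,.1])
a=np.linspace(0,2*np.pi,9)
print(wproj(c["intrinsics"],c["mount"],o,np.c_[.587+.027*np.cos(a),-.014+.027*np.sin(a),np.full(9,.09)]).round(1).tolist())
print(get_obs()["eef_pos"])
```

```text
toolz [-5.0e-04  1.9e-03 -1.0e+00] yaw 0.0202
[ 0.58916637 -0.00730116  0.13070822] 10.1167 0.5864478876132609 [-0.74196925  0.22829465 -1.08143909]
units [-0.0014  0.0313  0.1535]
[[332.9, 213.8], [300.8, 226.0], [287.9, 255.5], [300.7, 283.9], [330.3, 295.7], [360.6, 285.0], [374.9, 257.1], [364.0, 227.3], [332.9, 213.8]]
[ 0.5890483  -0.00717522  0.13069094]
```

View pics/w9.png

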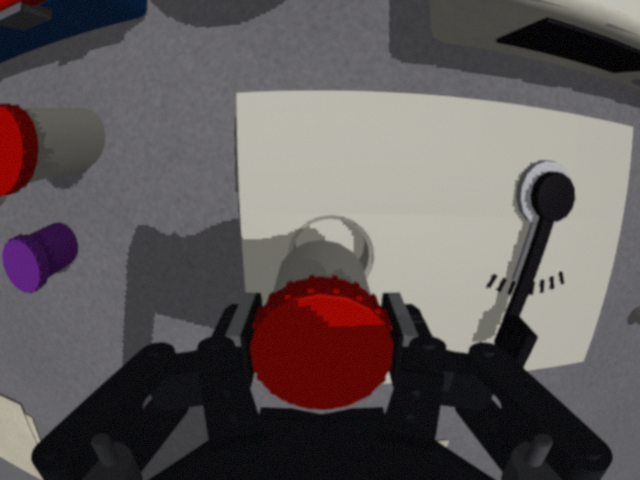

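>>> {"fn": "arm_command", "kwargs": {"motion": "0 0.031 0 0 0 0 0.5;0 0 0.07 0 0 0 0.5;0 0 0.05 0 0 0 0.5;0 0 0 0 0 0 0.5;0 0 0 0 0 0 0.5"}}

```text
time_s: 10.58
eef_pos: [0.5909, -0.0128, 0.1093]
eef_rot: [-0.0, 1.0, 0.012, 0.002]
wrist_force: [-0.1, 0.7, 0.6]
opening: 0.593
```

Run:
```python
from h import *
o=get_obs();tilt(o); print(o["eef_pos"],o["time_s"],o["opening"],o["wrist_force"])
c=camera("wrist");cv2.imwrite("pics/w10.png",cv2.resize(c["img"][180:360,220:430,::-1],None,fx=3.3,fy=3.3,interpolation=cv2.INTER_CUBIC))
delta(o,[.589,-.0135,.06])
a=np.linspace(0,2*np.pi,9)
print(wproj(c["intrinsics"],c["mount"],o,np.c_[.587+.027*np.cos(a),-.014+.027*np.sin(a),np.full(9,.09)]).round(1).tolist())
print(get_obs()["eef_pos"])
```

```text
toolz [ 3.8e-03  7.0e-04 -1.0e+00] yaw 0.0238
[ 0.59088239 -0.0128467   0.10930185] 10.5833 0.5933866976177264 [-0.1369077   0.65398904  0.58447132]
units [-0.0104  0.0032  0.2465]
[[323.8, 226.1], [288.6, 239.2], [274.9, 271.1], [289.1, 301.5], [321.4, 314.2], [354.3, 302.9], [370.0, 273.1], [358.1, 240.8], [323.8, 226.1]]
[ 0.59084375 -0.01283958  0.10931649]
```

View pics/w10.png

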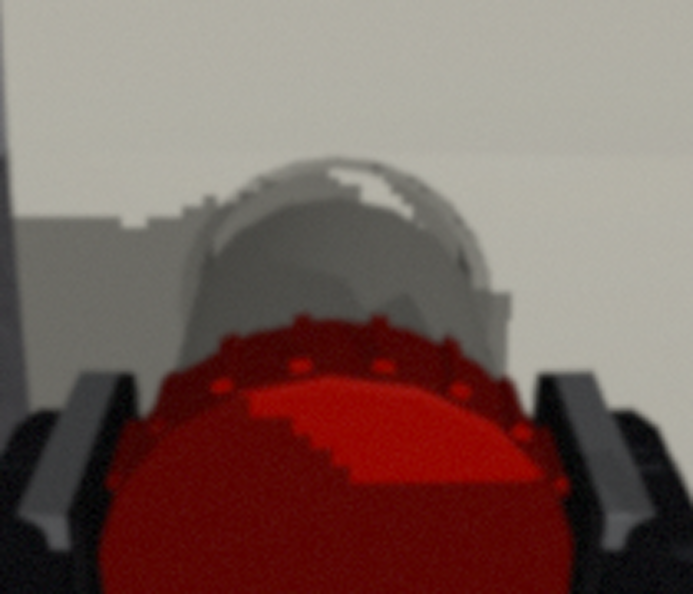

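>>> {"fn": "arm_command", "kwargs": {"motion": "-0.009 0.003 0.02 0 -0.004 0 0.5;0 0 0.02 0 0 0 0.5;0 0 0.02 0 0 0 0.5;0 0 0.02 0 0 0 0.5"}}

```text
time_s: 10.97
eef_pos: [0.5907, -0.0139, 0.0949]
eef_rot: [0.0, 1.0, 0.012, 0.002]
wrist_force: [-0.3, 0.5, -0.9]
opening: 0.592
```

Run:
```python
from h import *
o=get_obs();tilt(o); print(o["eef_pos"],o["time_s"],o["opening"],o["wrist_force"],o["torque"])
delta(o,[.5895,-.0135,.065])
c=camera("wrist");cv2.imwrite("pics/w11.png",cv2.resize(c["img"][180:360,220:430,::-1],None,fx=3.3,fy=3.3,interpolation=cv2.INTER_CUBIC))
```

```text
toolz [ 3.4e-03 -4.0e-04 -1.0e+00] yaw 0.0239
[ 0.59066421 -0.01394077  0.09485181] 10.9667 0.5919799764680992 [-0.33364164  0.48937135 -0.89649254] [-0.02513896 -0.0594583  -0.0152299 ]
units [-0.0063 -0.0024  0.1492]
```

View pics/w11.png

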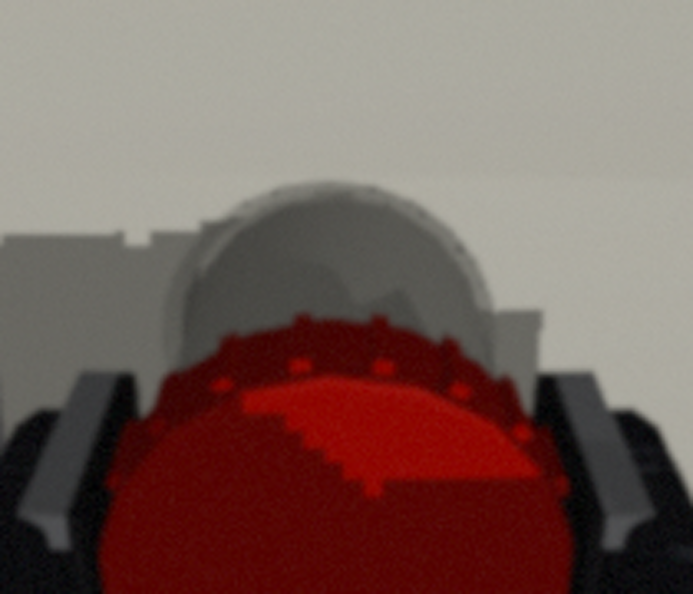

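>>> {"fn": "arm_command", "kwargs": {"motion": "-0.008 -0.003 0.012 0 -0.003 0 0.5;0 0 0.015 0 0 0 0.5;0 0 0.015 0 0 0 0.5;0 0 0 0 0 0 0.5"}}

```text
time_s: 11.35
eef_pos: [0.5879, -0.0131, 0.0839]
eef_rot: [-0.0, 1.0, 0.012, -0.001]
wrist_force: [0.7, 0.3, -0.6]
opening: 0.591
```

Run:
```python
from h import *
o=get_obs();tilt(o); print(o["eef_pos"],o["time_s"],o["opening"],o["wrist_force"],o["torque"])
delta(o,[.5895,-.0135,.065])
c=camera("wrist");cv2.imwrite("pics/w12.png",cv2.resize(c["img"][180:360,220:430,::-1],None,fx=3.3,fy=3.3,interpolation=cv2.INTER_CUBIC))
```

```text
toolz [-2.5e-03  1.0e-04 -1.0e+00] yaw 0.0239
[ 0.58786191 -0.01311267  0.08394928] 11.35 0.5905500493108553 [ 0.69588085  0.29594885 -0.63107804] [-0.00830431  0.00621692  0.00763349]
units [0.0084 0.0021 0.0947]
```

View pics/w12.png

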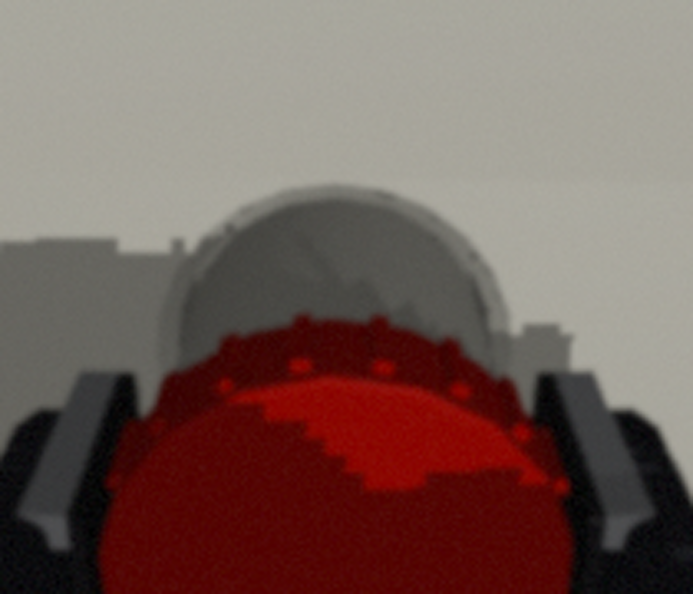

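>>> {"fn": "arm_command", "kwargs": {"motion": "0 0 0.02 0 0 0 0.5;0 0 0.02 0 0 0 0.5;0 0 0.02 0 0 0 0.5;0 0 0.015 0 0 0 0.5;0 0 0 0 0 0 0.5"}}

```text
time_s: 11.82
eef_pos: [0.5884, -0.0132, 0.068]
eef_rot: [0.0, 1.0, 0.012, -0.001]
wrist_force: [0.1, 0.8, -0.2]
opening: 0.592
```

Run:
```python
from h import *
o=get_obs();tilt(o); print(o["eef_pos"],o["time_s"],o["opening"],o["wrist_force"],o["torque"])
c=camera("wrist");cv2.imwrite("pics/w13.png",cv2.resize(c["img"][180:360,220:430,::-1],None,fx=3.3,fy=3.3,interpolation=cv2.INTER_CUBIC))
```

```text
toolz [-1.3e-03 -1.0e-04 -1.0e+00] yaw 0.0239
[ 0.58838525 -0.01321112  0.0680367 ] 11.8167 0.5922421995528377 [ 0.12448379  0.80265766 -0.20294296] [ 0.02742316  0.00328956 -0.00723968]
```

View pics/w13.png

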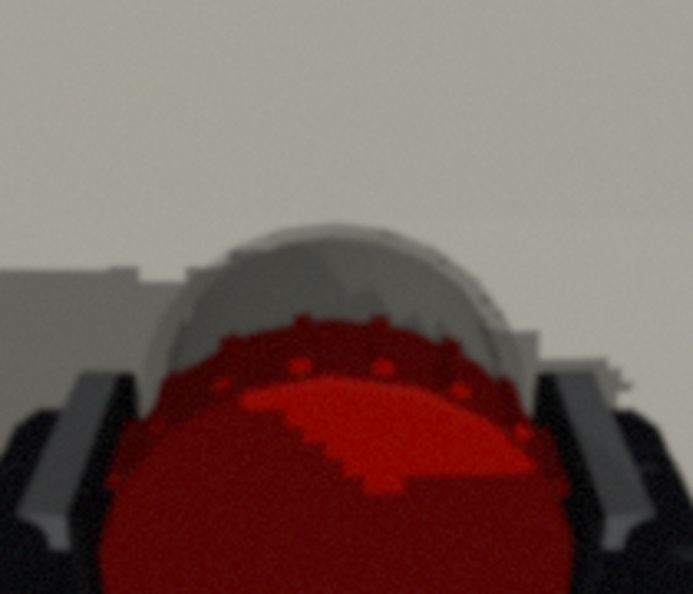

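>>> {"fn": "arm_command", "kwargs": {"motion": "0 0 0.008 0 0 0 0.5;0 0 0.008 0 0 0 0.5;0 0 0 0 0 0 0.5"}}

```text
time_s: 12.12
eef_pos: [0.5887, -0.0133, 0.0649]
eef_rot: [0.0, 1.0, 0.012, -0.0]
wrist_force: [-0.1, -0.1, -0.6]
opening: 0.591
```

>>> {"fn": "arm_command", "kwargs": {"motion": "0 0 0.008 0 0 0 0.5;0 0 0.005 0 0 0 0.5"}}

```text
time_s: 12.28
eef_pos: [0.5898, -0.0133, 0.0643]
eef_rot: [0.0, 1.0, 0.012, 0.001]
wrist_force: [-4.1, 0.5, 8.5]
opening: 0.587
```

>>> {"fn": "arm_command", "kwargs": {"motion": "0 0 0 0 0 0 0.7;0 0 0 0 0 0 0.8;0 0 0 0 0 0 0.9;0 0 0 0 0 0 1;0 0 0 0 0 0 1"}}

```text
time_s: 12.7
eef_pos: [0.5908, -0.0135, 0.0654]
eef_rot: [0.001, 1.0, 0.012, 0.002]
wrist_force: [0.0, -0.6, 0.1]
opening: 0.996
```

Run:
```python
from h import *
o=get_obs();tilt(o); print(o["eef_pos"],o["time_s"],o["opening"],o["wrist_force"],o["torque"])
c=camera("wrist");cv2.imwrite("pics/w14.png",c["img"][:,:,::-1])
a=np.linspace(0,2*np.pi,73)
for z in (.13,.135,.14):
  u=wproj(c["intrinsics"],c["mount"],o,np.c_[.587+.026*np.cos(a),-.014+.026*np.sin(a),np.full(73,z)]); print(z,u.min(0),u.max(0))
```

```text
toolz [ 0.0037 -0.0011 -1.    ] yaw 0.0241
[ 0.59081923 -0.01354232  0.06536309] 12.7 0.9962171394517664 [ 0.01990299 -0.55247344  0.09976235] [ 0.03285441 -0.01657932  0.01197517]
0.13 [249.95920172 296.07191493] [393.09627827 411.32147084]
0.135 [247.64185064 302.96434267] [395.45063452 419.93082135]
0.14 [245.19529708 310.39480341] [397.93480205 428.95601672]
```

View pics/w14.png

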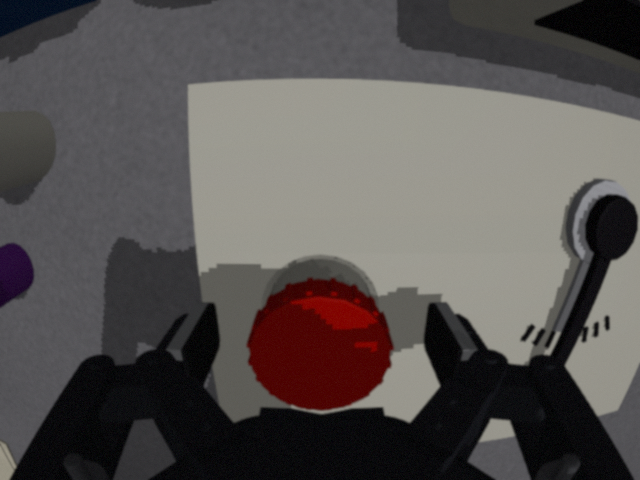

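>>> {"fn": "arm_command", "kwargs": {"motion": "0 0 -0.08 0 -0.004 0 1;0 0 -0.15 0 0 0 1;0 0 -0.18 0 0 0 1;0 0 -0.15 0 0 0 0.5;0 0.1 -0.05 0 0 0 0;-0.04 0.1 0 0 0 0 0;0 0.05 0 0 0 0 0;0 0 0 0 0 0 0;0 0 0 0 0 0 0"}}

```text
time_s: 13.5
eef_pos: [0.5824, -0.0642, 0.1907]
eef_rot: [0.0, 1.0, 0.012, -0.003]
wrist_force: [0.3, -0.2, 0.2]
opening: 0.142
```

Run:
```python
from h import *
o=get_obs();tilt(o); print(o["eef_pos"],o["time_s"],o["opening"],o["wrist_force"],o["torque"])
c=camera("wrist");cv2.imwrite("pics/w15.png",c["img"][:,:,::-1])
s=camera("side");cv2.imwrite("pics/s15.png",cv2.resize(s["img"][120:290,210:390,::-1],None,fx=3.5,fy=3.5,interpolation=cv2.INTER_CUBIC))
for t in ("thumb_pad","pointer","thumb","cup_center"): print(t,[([round(float(v),1) for v in d["box"]],round(d["conf"],2)) for d in search_frame("wrist",t)])
print(get_obs()["eef_pos"])
```

```text
toolz [-5.3e-03 -2.0e-04 -1.0e+00] yaw 0.0249
[ 0.58238277 -0.06420946  0.1907403 ] 13.5 0.1424318531921562 [ 0.29313229 -0.23172188  0.227597  ] [ 0.03913995 -0.01176396  0.02206675]
thumb_pad [([400.3, 144.3, 468.6, 318.0], 0.96)]
pointer [([207.1, 186.5, 285.0, 271.1], 0.65), ([401.3, 134.4, 466.8, 320.8], 0.59)]
thumb [([403.2, 144.7, 465.1, 318.7], 0.68), ([207.6, 188.1, 286.6, 272.5], 0.41)]
cup_center [([3.4, 198.8, 69.2, 258.9], 0.75), ([59.6, 362.3, 107.5, 414.2], 0.68), ([206.4, 188.9, 285.1, 270.4], 0.6), ([401.1, 133.8, 466.1, 319.9], 0.36)]
[ 0.58227163 -0.0633056   0.19044889]
```

View pics/w15.png

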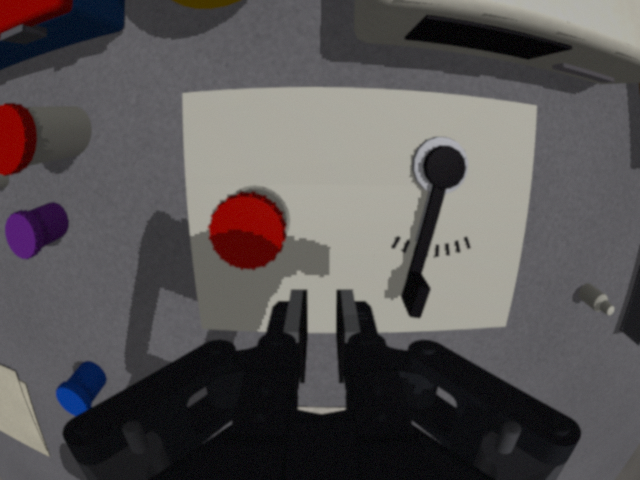

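View pics/s15.png

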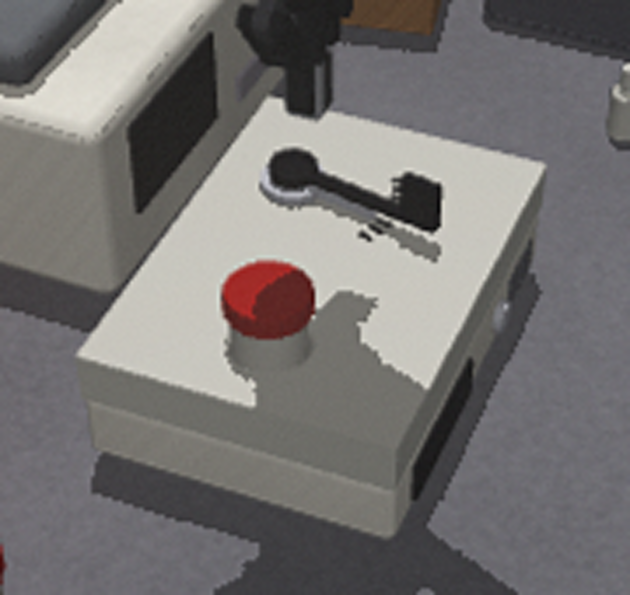

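Run:
```python
from h import *
c=camera("wrist");K,M=c["intrinsics"],c["mount"]
o={"eef_pos":np.array([ 0.58238277,-0.06420946,0.1907403]),"eef_rot":get_obs()["eef_rot"]}
im=cv2.imread("pics/w15.png")
piv=np.array([.6353,-.1529])
def pad(phi):
    d=np.array([np.cos(phi),np.sin(phi)]); n=np.array([-d[1],d[0]])
    return np.array([[*(piv-d*(.095+s)+n*t),z] for z in (.135,) for s,t in ((-.013,.005),(-.013,-.005),(.013,-.005),(.013,.005))])
for phi in (-.4,-.3,-.2,-.1,0): print(phi,wproj(K,M,o,pad(phi)).round(0).tolist())
print("hub",wproj(K,M,o,[[*piv,.09],[*piv,.11],[*piv,.12]]).round(1).tolist())
cv2.imwrite("pics/w15z.png",cv2.resize(im[120:340,370:500],(450,762)[::1] if 0 else (354,600),interpolation=cv2.INTER_CUBIC))
```

```text
-0.4 [[396.0, 275.0], [409.0, 281.0], [391.0, 311.0], [379.0, 306.0]]
-0.3 [[406.0, 280.0], [419.0, 284.0], [404.0, 315.0], [392.0, 311.0]]
-0.2 [[417.0, 283.0], [430.0, 286.0], [418.0, 317.0], [405.0, 315.0]]
-0.1 [[427.0, 285.0], [440.0, 287.0], [432.0, 318.0], [419.0, 317.0]]
0 [[438.0, 286.0], [451.0, 286.0], [445.0, 318.0], [433.0, 318.0]]
hub [[438.7, 162.9], [447.1, 166.0], [451.8, 167.8]]
```

View pics/w15z.png

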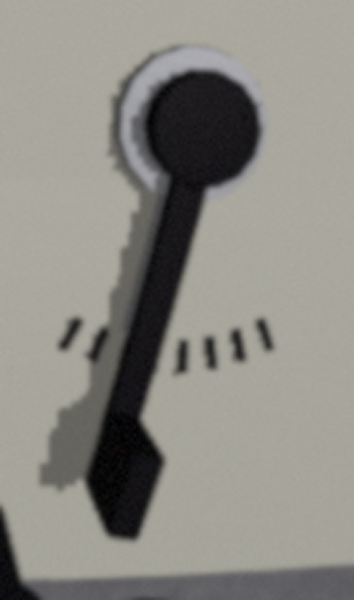

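Run:
```python
from h import *
s=camera("side");K,T=s["intrinsics"],s["pose"]
t=np.array([ 0.5824,-0.0642,0.1907])
for h in (0,.02,.03,.035,.04,.045):
    print(h,((proj(K,T,[t+[dx,dy,h] for dx,dy in ((-.011,.02),(.011,.02),(-.011,-.02),(.011,-.02))])-[210,120])*3.5).round(0).tolist())
```

```text
0 [[311.0, 180.0], [275.0, 170.0], [339.0, 140.0], [304.0, 130.0]]
0.02 [[311.0, 150.0], [274.0, 141.0], [339.0, 111.0], [303.0, 101.0]]
0.03 [[311.0, 135.0], [274.0, 126.0], [339.0, 96.0], [303.0, 87.0]]
0.035 [[311.0, 128.0], [273.0, 118.0], [339.0, 88.0], [303.0, 79.0]]
0.04 [[310.0, 120.0], [273.0, 111.0], [339.0, 81.0], [303.0, 72.0]]
0.045 [[310.0, 112.0], [273.0, 103.0], [339.0, 73.0], [303.0, 64.0]]
```

Run:
```python
import cv2
im=cv2.imread("pics/s15.png")[0:170,200:400]
cv2.imwrite("pics/s15z.png",cv2.resize(im,None,fx=3.5,fy=3.5,interpolation=cv2.INTER_CUBIC))
```

```text
(no output)
```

View pics/s15z.png

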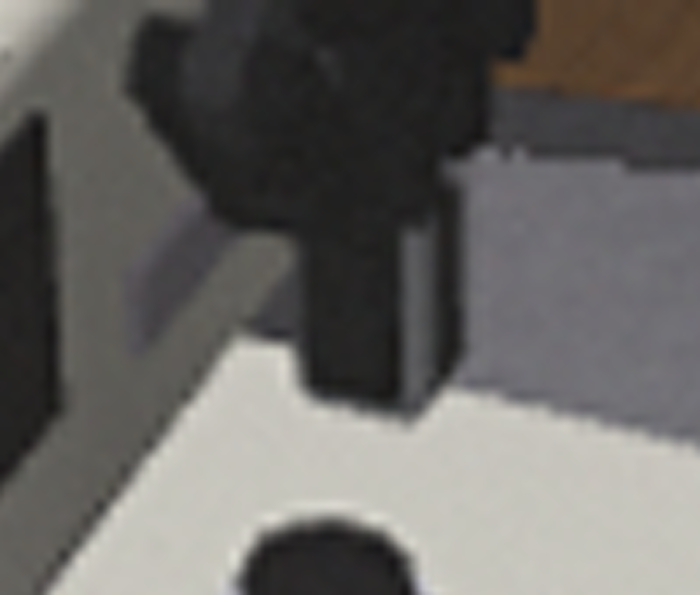

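>>> {"fn": "arm_command", "kwargs": {"motion": "-0.1 0.09 0 0 0.004 0 0;-0.1 0.09 0 0 0 0 0;0 0 0.1 0 0 0 0;0 0 0.1 0 0 0 0;0 0 0.1 0 0 0 0;0 0 0 0 0 0 0;0 0 0 0 0 0 0"}}

```text
time_s: 14.48
eef_pos: [0.5434, -0.1007, 0.1304]
eef_rot: [0.001, 1.0, 0.015, 0.001]
wrist_force: [0.1, 0.7, 0.6]
opening: 0.001
```

Run:
```python
from h import *
o=get_obs();tilt(o); print(o["eef_pos"],o["time_s"],o["opening"],o["wrist_force"],o["torque"])
delta(o,[.543,-.10,.079])
c=camera("wrist");cv2.imwrite("pics/w16.png",c["img"][:,:,::-1])
s=camera("side");cv2.imwrite("pics/s16.png",cv2.resize(s["img"][120:290,210:390,::-1],None,fx=3.5,fy=3.5,interpolation=cv2.INTER_CUBIC))
```

```text
toolz [ 0.0023 -0.0015 -1.    ] yaw 0.0302
[ 0.54342059 -0.10071102  0.13038435] 14.4833 0.0005542120104827255 [0.10707817 0.72660474 0.62382043] [-0.00449132 -0.00611512 -0.02072306]
units [-0.0026 -0.004   0.2569]
```

View pics/w16.png

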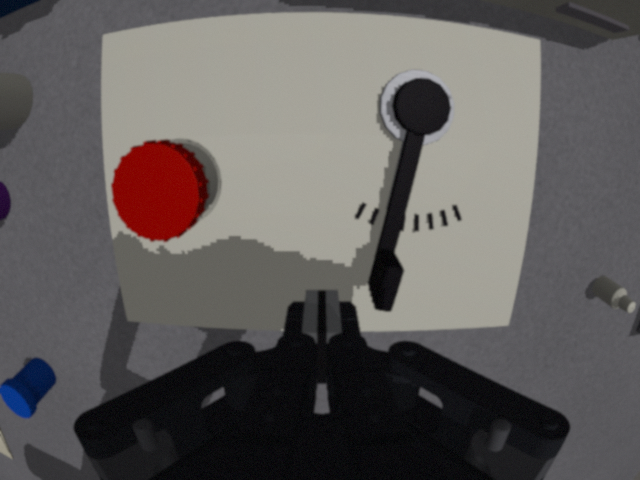

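View pics/s16.png

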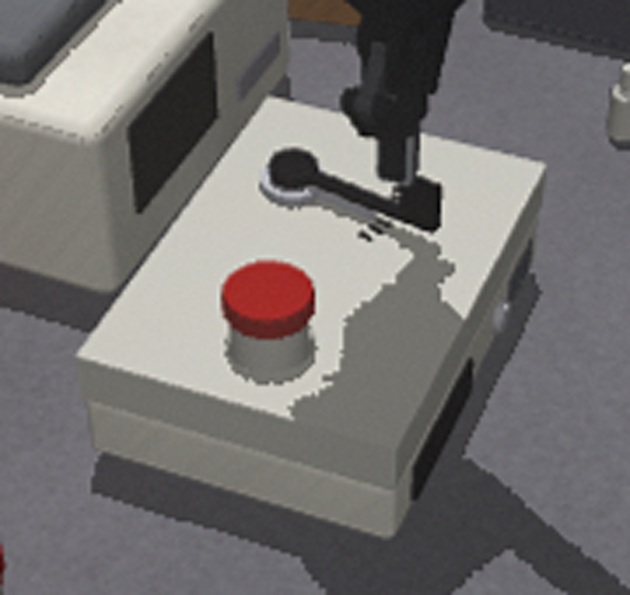

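```bash
cat >> h.py <<'E'
piv=np.array([.6353,-.1529])
def pad(phi,zs=(.135,)):
    d=np.array([np.cos(phi),np.sin(phi)]); n=np.array([-d[1],d[0]])
    return np.array([[*(piv-d*(.095+s)+n*t),z] for z in zs for s,t in ((-.013,.005),(-.013,-.005),(.013,-.005),(.013,.005))])
E
python3 - <<'E'
from h import *
c=camera("wrist");K,M=c["intrinsics"],c["mount"];o=get_obs();print(o["eef_pos"])
for p in (-.25,-.2,-.15): print(p,wproj(K,M,o,pad(p)).round(0).tolist())
print(wproj(K,M,o,[[*piv,.09],[*piv,.11]]).round(0).tolist())
cv2.imwrite("pics/w16z.png",cv2.resize(c["img"][60:330,290:480,::-1],(422,600),interpolation=cv2.INTER_CUBIC))
E
```

```text
[ 0.5440914  -0.1008085   0.13132087]
-0.25 [[376.0, 260.0], [394.0, 265.0], [377.0, 309.0], [359.0, 305.0]]
-0.2 [[383.0, 262.0], [402.0, 266.0], [387.0, 311.0], [369.0, 307.0]]
-0.15 [[391.0, 264.0], [410.0, 267.0], [397.0, 312.0], [379.0, 309.0]]
[[415.0, 107.0], [424.0, 105.0]]
```

View pics/w16z.png

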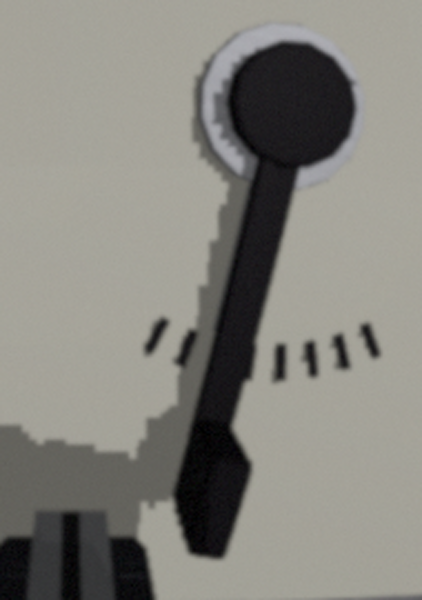

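>>> {"fn": "arm_command", "kwargs": {"motion": "-0.003 0 0.09 0 -0.002 0.005 0;0 0 0.09 0 0 0 0;0 0 0.05 0 0 0 0;0 0 0 0 0 0 0;0 0 0 0 0 0 0"}}

```text
time_s: 15.05
eef_pos: [0.5493, -0.1023, 0.091]
eef_rot: [0.004, 1.0, 0.013, 0.006]
wrist_force: [0.3, -0.3, 0.7]
opening: 0.003
```

Run:
```python
from h import *
o=get_obs();tilt(o); print(o["eef_pos"],o["time_s"],o["opening"],o["wrist_force"],o["torque"])
delta(o,[.543,-.10,.079])
c=camera("wrist");cv2.imwrite("pics/w17.png",c["img"][:,:,::-1])
s=camera("side");cv2.imwrite("pics/s17.png",cv2.resize(s["img"][120:290,210:390,::-1],None,fx=3.5,fy=3.5,interpolation=cv2.INTER_CUBIC))
```

```text
toolz [ 0.0131 -0.0069 -0.9999] yaw 0.0267
[ 0.54925696 -0.10225709  0.09101865] 15.05 0.0031655917412653153 [ 0.31287395 -0.3288443   0.69587265] [0.0110141  0.04276191 0.01111534]
units [-0.0317 -0.0125  0.0596]
```

View pics/w17.png

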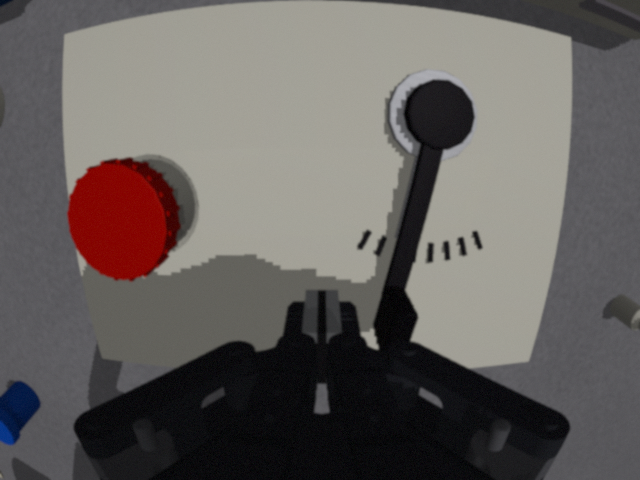

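View pics/s17.png

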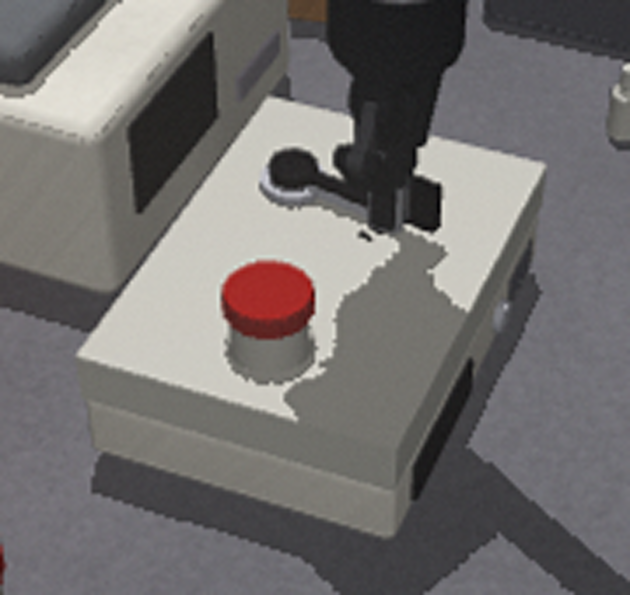

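>>> {"fn": "arm_command", "kwargs": {"motion": "-0.032 -0.008 0.03 0.007 -0.013 0 0;0 0 0.027 0 0 0 0;0 0 0 0 0 0 0;0 0 0 0 0 0 0"}}

```text
time_s: 15.48
eef_pos: [0.544, -0.1015, 0.0814]
eef_rot: [0.001, 1.0, 0.013, 0.001]
wrist_force: [-0.1, -0.2, 0.7]
opening: 0.001
```

Run:
```python
from h import *
o=get_obs();tilt(o); print(o["eef_pos"],o["time_s"],o["opening"],o["wrist_force"],o["torque"])
delta(o,[.543,-.10,.079])
s=camera("side");cv2.imwrite("pics/s18.png",cv2.resize(s["img"][140:220,270:370,::-1],None,fx=7,fy=7,interpolation=cv2.INTER_CUBIC))
s=camera("scene");cv2.imwrite("pics/c18.png",cv2.resize(s["img"][200:340,220:390,::-1],None,fx=4,fy=4,interpolation=cv2.INTER_CUBIC))
```

```text
toolz [ 0.0022 -0.0011 -1.    ] yaw 0.0268
[ 0.54398022 -0.10145344  0.08144475] 15.4833 0.0013400171599454924 [-0.06670062 -0.22810814  0.71882614] [ 0.04214912  0.07240245 -0.02405105]
units [-0.0047 -0.0074  0.0122]
```

View pics/s18.png

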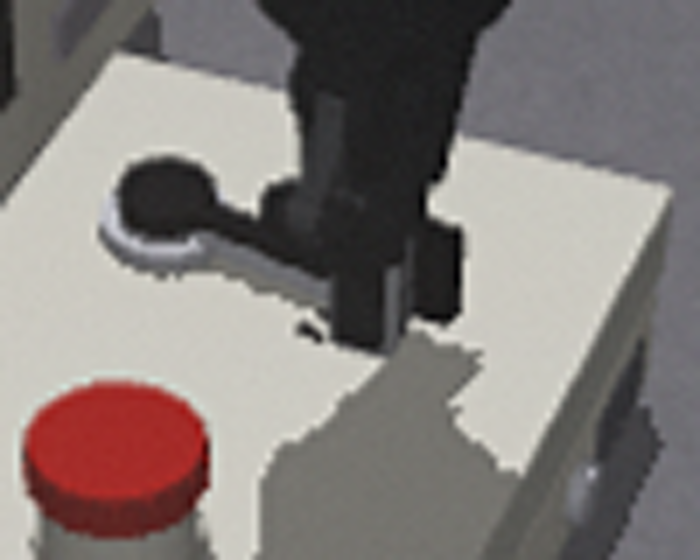

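View pics/c18.png

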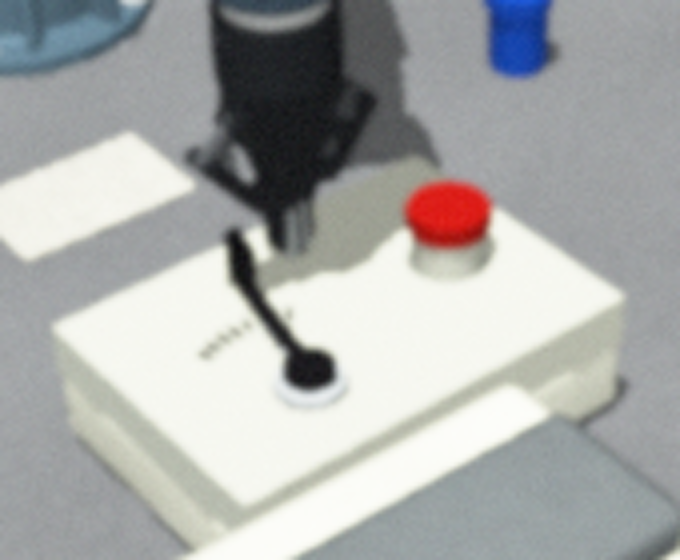

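>>> {"fn": "arm_command", "kwargs": {"motion": "-0.005 0.035 0.008 0 -0.002 0 0;0 0.03 0 0 0 0 0;0 0.01 0 0 0 0 0;0 0 0 0 0 0 0"}}

```text
time_s: 15.92
eef_pos: [0.5436, -0.1181, 0.0801]
eef_rot: [0.001, 1.0, 0.014, 0.0]
wrist_force: [-1.2, 1.0, -0.2]
opening: -0.001
```

>>> {"fn": "arm_command", "kwargs": {"motion": "0 0.01 0 0 0 0 0;0 0.01 0 0 0 0 0"}}

```text
time_s: 16.08
eef_pos: [0.5432, -0.1219, 0.0799]
eef_rot: [0.0, 1.0, 0.013, -0.0]
wrist_force: [-1.4, 2.0, 1.2]
opening: -0.001
```

>>> {"fn": "arm_command", "kwargs": {"motion": "0 0.01 0 0 0 0 0;0 0.01 0 0 0 0 0"}}

```text
time_s: 16.25
eef_pos: [0.5427, -0.1253, 0.0798]
eef_rot: [-0.001, 1.0, 0.013, -0.001]
wrist_force: [-1.9, 4.0, 2.3]
opening: -0.002
```

>>> {"fn": "arm_command", "kwargs": {"motion": "0 0.01 0 0 0 0 0;0 0.01 0 0 0 0 0"}}

```text
time_s: 16.42
eef_pos: [0.5422, -0.1286, 0.0797]
eef_rot: [-0.002, 1.0, 0.013, -0.002]
wrist_force: [-2.6, 3.9, 2.9]
opening: -0.002
```

>>> {"fn": "arm_command", "kwargs": {"motion": "0 0.01 0 0 0 0 0;0 0.01 0 0 0 0 0"}}

```text
time_s: 16.58
eef_pos: [0.5418, -0.1317, 0.0797]
eef_rot: [-0.003, 1.0, 0.014, -0.002]
wrist_force: [-2.1, 6.1, 3.3]
opening: -0.0
```

>>> {"fn": "arm_command", "kwargs": {"motion": "0 0.01 0 0 0 0 0"}}

```text
time_s: 16.67
eef_pos: [0.5417, -0.1331, 0.0797]
eef_rot: [-0.003, 1.0, 0.014, -0.003]
wrist_force: [-1.9, 6.6, 3.3]
opening: 0.003
```

>>> {"fn": "arm_command", "kwargs": {"motion": "0 0.01 0 0 0 0 0"}}

```text
time_s: 16.75
eef_pos: [0.5416, -0.1343, 0.0798]
eef_rot: [-0.004, 1.0, 0.014, -0.003]
wrist_force: [-2.6, 6.7, 3.4]
opening: 0.005
```

```bash
cat > look.py <<'E'
import sys
from h import *
n=sys.argv[1]
o=get_obs();tilt(o); print(o["eef_pos"],o["time_s"],o["wrist_force"])
c=camera("scene")["img"][225:315,240:350,::-1]; s=camera("side")["img"][140:220,270:370,::-1]
a=cv2.resize(c,(400,327),interpolation=cv2.INTER_CUBIC); b=cv2.resize(s,(400,327),interpolation=cv2.INTER_CUBIC)
cv2.imwrite(f"pics/L{n}.png",np.hstack([a,b]))
w=camera("wrist")["img"]; cv2.imwrite(f"pics/W{n}.png",w[:,:,::-1])
E
python3 look.py 1
```

```text
toolz [-0.0057  0.0081 -1.    ] yaw 0.0276
[ 0.54157288 -0.13433984  0.07975936] 16.75 [-2.58277564  6.71600407  3.43951925]
```

View pics/L1.png

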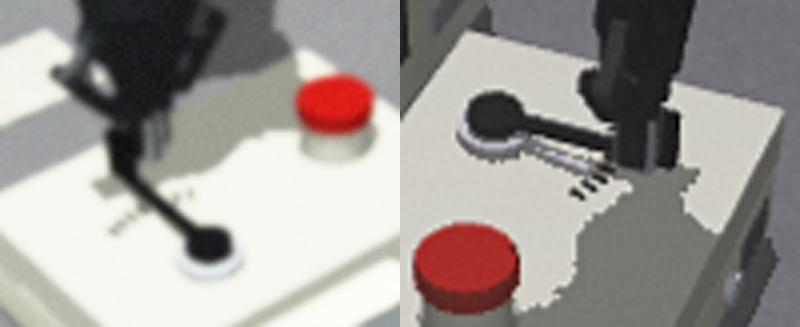

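View pics/W1.png

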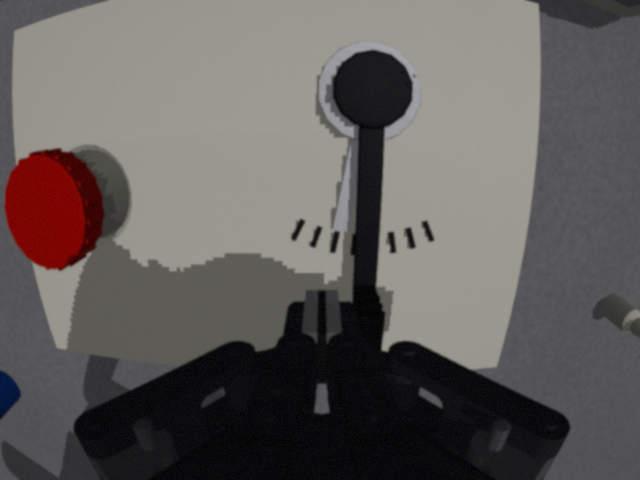

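>>> {"fn": "arm_command", "kwargs": {"motion": "0 0.01 0 0 0 0 0"}}

```text
time_s: 16.98
eef_pos: [0.5415, -0.1352, 0.0798]
eef_rot: [-0.005, 1.0, 0.014, -0.003]
wrist_force: [-2.2, 7.6, 3.7]
opening: -0.002
```

>>> {"fn": "arm_command", "kwargs": {"motion": "0 0.01 0 0 0 0 0"}}

```text
time_s: 17.07
eef_pos: [0.5415, -0.1361, 0.0798]
eef_rot: [-0.006, 1.0, 0.014, -0.003]
wrist_force: [-1.3, 7.4, 4.2]
opening: -0.0
```

>>> {"fn": "arm_command", "kwargs": {"motion": "0 0.014 0 0 0 0 0"}}

```text
time_s: 17.15
eef_pos: [0.5414, -0.1376, 0.0799]
eef_rot: [-0.007, 1.0, 0.014, -0.003]
wrist_force: [-1.6, 7.8, 3.7]
opening: -0.001
```

>>> {"fn": "arm_command", "kwargs": {"motion": "0 0.014 0 0 0 0 0"}}

```text
time_s: 17.23
eef_pos: [0.5415, -0.1397, 0.0799]
eef_rot: [-0.007, 1.0, 0.015, -0.003]
wrist_force: [-2.0, 5.2, 2.5]
opening: -0.002
```

>>> {"fn": "arm_command", "kwargs": {"motion": "0 0.014 0 0 0 0 0"}}

```text
time_s: 17.32
eef_pos: [0.5415, -0.1419, 0.0799]
eef_rot: [-0.008, 1.0, 0.015, -0.003]
wrist_force: [-1.7, 4.8, 2.2]
opening: 0.001
```

>>> {"fn": "arm_command", "kwargs": {"motion": "0 -0.04 0 0 0 0 0;0 -0.04 0 0 0 0 0;0 -0.04 0 -0.008 0 0 0;0 -0.02 0 -0.008 0 0 0;0 0 0 0 0 0 0;0 0 0 0 0 0 0"}}

```text
time_s: 17.82
eef_pos: [0.542, -0.1126, 0.0808]
eef_rot: [0.003, 1.0, 0.015, -0.002]
wrist_force: [0.2, 0.7, 0.2]
opening: 0.001
```

```bash
python3 look.py 2
```

```text
toolz [-0.003  -0.0066 -1.    ] yaw 0.0305
[ 0.54201574 -0.11263946  0.08078259] 17.8167 [0.16021801 0.72182399 0.1960411 ]
```

View pics/L2.png

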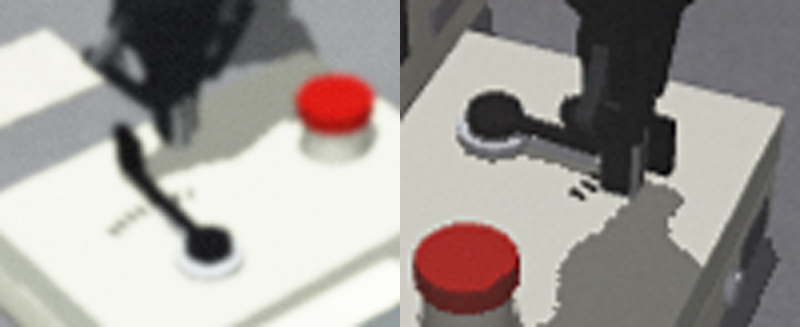

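View pics/W2.png

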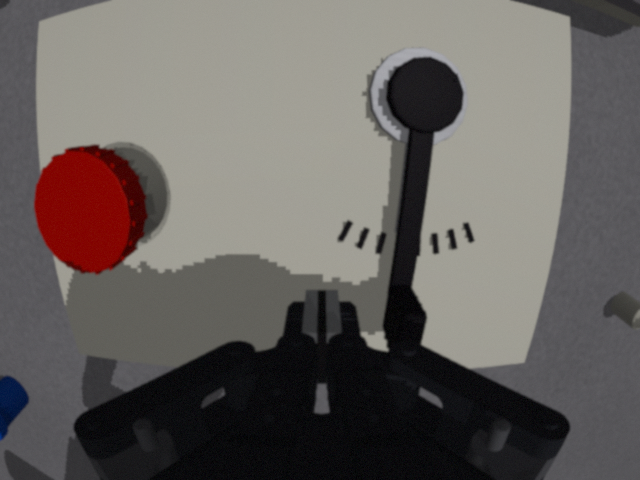

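>>> {"fn": "arm_command", "kwargs": {"motion": "0.003 0.03 0.004 0.007 0.003 0.005 0;0 0.03 0 0 0 0 0;0 0.015 0 0 0 0 0;0 0.01 0 0 0 0 0;0 0.01 0 0 0 0 0"}}

```text
time_s: 18.38
eef_pos: [0.5429, -0.135, 0.0797]
eef_rot: [-0.001, 1.0, 0.011, -0.0]
wrist_force: [-0.8, 3.5, 1.7]
opening: -0.001
```

>>> {"fn": "arm_command", "kwargs": {"motion": "0 0.01 0 0 0 0 0;0 0.01 0 0 0 0 0"}}

```text
time_s: 18.55
eef_pos: [0.5427, -0.1388, 0.0797]
eef_rot: [-0.002, 1.0, 0.011, -0.0]
wrist_force: [0.5, 5.5, 2.2]
opening: 0.002
```

>>> {"fn": "arm_command", "kwargs": {"motion": "0 0.01 0 0 0 0 0;0 0.01 0 0 0 0 0"}}

```text
time_s: 18.72
eef_pos: [0.5428, -0.1419, 0.0798]
eef_rot: [-0.003, 1.0, 0.011, -0.001]
wrist_force: [0.8, 6.3, 2.4]
opening: -0.003
```

>>> {"fn": "arm_command", "kwargs": {"motion": "0 0.012 0 0 0 0 0;0 0.012 0 0 0 0 0"}}

```text
time_s: 18.88
eef_pos: [0.5429, -0.145, 0.0797]
eef_rot: [-0.005, 1.0, 0.011, -0.001]
wrist_force: [0.2, 6.5, 3.1]
opening: 0.001
```

>>> {"fn": "arm_command", "kwargs": {"motion": "0 0.012 0 0 0 0 0"}}

```text
time_s: 18.97
eef_pos: [0.543, -0.1463, 0.0797]
eef_rot: [-0.006, 1.0, 0.011, -0.001]
wrist_force: [0.0, 6.7, 3.9]
opening: -0.002
```

>>> {"fn": "arm_command", "kwargs": {"motion": "0 0.012 0 0 0 0 0"}}

```text
time_s: 19.05
eef_pos: [0.5431, -0.1475, 0.0797]
eef_rot: [-0.007, 1.0, 0.012, -0.001]
wrist_force: [-0.2, 8.7, 3.5]
opening: -0.001
```

>>> {"fn": "arm_command", "kwargs": {"motion": "0 0.012 0 0 0 0 0"}}

```text
time_s: 19.13
eef_pos: [0.5433, -0.1485, 0.0798]
eef_rot: [-0.008, 1.0, 0.012, -0.001]
wrist_force: [-0.7, 7.4, 3.8]
opening: 0.003
```

>>> {"fn": "arm_command", "kwargs": {"motion": "0 0.014 0 0 0 0 0"}}

```text
time_s: 19.22
eef_pos: [0.5435, -0.1504, 0.0797]
eef_rot: [-0.008, 1.0, 0.012, -0.001]
wrist_force: [-0.0, 4.3, 2.9]
opening: -0.0
```

>>> {"fn": "arm_command", "kwargs": {"motion": "0 0.014 0 0 0 0 0"}}

```text
time_s: 19.3
eef_pos: [0.5438, -0.1524, 0.0798]
eef_rot: [-0.009, 1.0, 0.013, -0.0]
wrist_force: [0.8, 6.1, 2.5]
opening: -0.0
```

>>> {"fn": "arm_command", "kwargs": {"motion": "0 -0.04 0 0 0 0 0;0 -0.04 0 0 0 0 0;0 -0.03 0 -0.006 0 0 0;0 -0.01 0 -0.006 0 0 0;0 0 0 0 0 0 0;0 0 0 0 0 0 0"}}

```text
time_s: 19.8
eef_pos: [0.5432, -0.1271, 0.0801]
eef_rot: [-0.0, 1.0, 0.013, -0.0]
wrist_force: [0.7, -1.3, 0.0]
opening: 0.007
```

```bash
python3 look.py 3
```

```text
toolz [-3.e-04  6.e-04 -1.e+00] yaw 0.0263
[ 0.54315808 -0.1271399   0.08005557] 19.8 [ 0.68369186 -1.29406226  0.04542637]
```

View pics/W3.png

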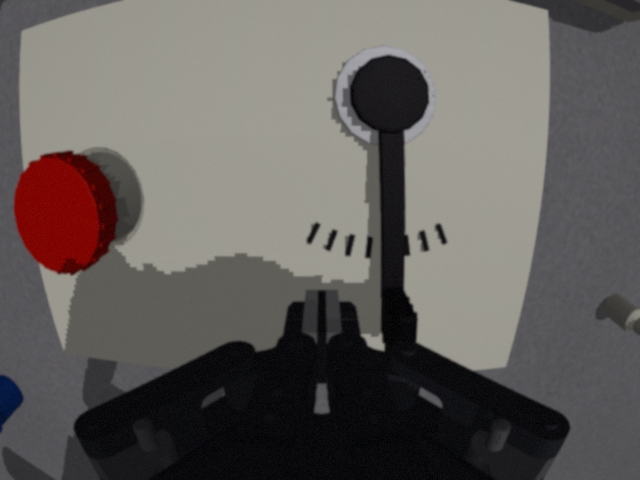

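View pics/L3.png

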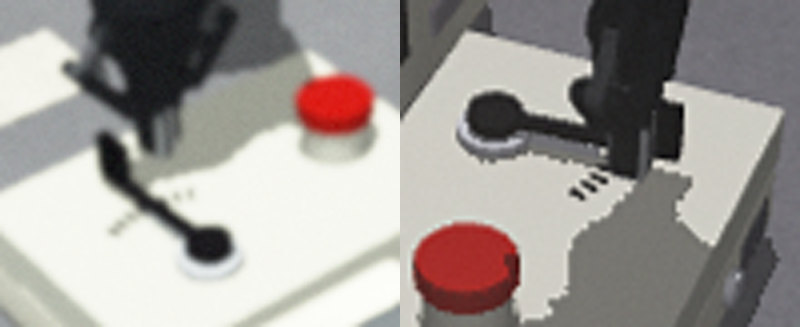

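>>> {"fn": "arm_command", "kwargs": {"motion": "0 0.03 0.001 0 0 0 0;0 0.02 0 0 0 0 0;0 0.01 0 0 0 0 0;0 0.01 0 0 0 0 0"}}

```text
time_s: 20.28
eef_pos: [0.5437, -0.1435, 0.0799]
eef_rot: [-0.0, 1.0, 0.012, 0.0]
wrist_force: [0.3, 1.1, -0.8]
opening: 0.001
```

>>> {"fn": "arm_command", "kwargs": {"motion": "0 0.012 0 0 0 0 0;0 0.01 0 0 0 0 0"}}

```text
time_s: 20.45
eef_pos: [0.544, -0.1481, 0.0798]
eef_rot: [-0.001, 1.0, 0.012, 0.0]
wrist_force: [1.2, 2.9, 0.4]
opening: -0.002
```

>>> {"fn": "arm_command", "kwargs": {"motion": "0 0.012 0 0 0 0 0;0 0.01 0 0 0 0 0"}}

```text
time_s: 20.62
eef_pos: [0.5445, -0.1517, 0.0798]
eef_rot: [-0.002, 1.0, 0.012, 0.001]
wrist_force: [1.9, 5.6, 1.4]
opening: -0.001
```

>>> {"fn": "arm_command", "kwargs": {"motion": "0 0.012 0 0 0 0 0;0 0.01 0 0 0 0 0"}}

```text
time_s: 20.78
eef_pos: [0.545, -0.1544, 0.0798]
eef_rot: [-0.004, 1.0, 0.012, 0.001]
wrist_force: [1.5, 7.1, 1.1]
opening: -0.003
```

>>> {"fn": "arm_command", "kwargs": {"motion": "0 0.012 0 0 0 0 0"}}

```text
time_s: 20.87
eef_pos: [0.5453, -0.1556, 0.0798]
eef_rot: [-0.005, 1.0, 0.012, 0.001]
wrist_force: [2.0, 7.7, 1.8]
opening: 0.004
```

>>> {"fn": "arm_command", "kwargs": {"motion": "0 0.012 0 0 0 0 0"}}

```text
time_s: 20.95
eef_pos: [0.5455, -0.1568, 0.0798]
eef_rot: [-0.006, 1.0, 0.012, 0.001]
wrist_force: [2.8, 7.1, 2.7]
opening: -0.007
```

>>> {"fn": "arm_command", "kwargs": {"motion": "0 0.012 0 0 0 0 0"}}

```text
time_s: 21.03
eef_pos: [0.5458, -0.1577, 0.0798]
eef_rot: [-0.007, 1.0, 0.013, 0.001]
wrist_force: [1.2, 8.6, 2.0]
opening: 0.0
```

>>> {"fn": "arm_command", "kwargs": {"motion": "0 0.013 0 0 0 0 0"}}

```text
time_s: 21.12
eef_pos: [0.546, -0.1586, 0.0798]
eef_rot: [-0.009, 1.0, 0.013, 0.001]
wrist_force: [1.5, 9.1, 2.8]
opening: -0.005
```

>>> {"fn": "arm_command", "kwargs": {"motion": "0 0.013 0 0 0 0 0"}}

```text
time_s: 21.2
eef_pos: [0.5463, -0.16, 0.0799]
eef_rot: [-0.01, 1.0, 0.013, 0.001]
wrist_force: [1.9, 5.6, 2.3]
opening: -0.004
```

```bash
python3 look.py 4
```

```text
toolz [ 0.0025  0.0192 -0.9998] yaw 0.0266
[ 0.5463002  -0.1600036   0.07985285] 21.2 [1.8780381  5.59840849 2.28553442]
```

View pics/W4.png

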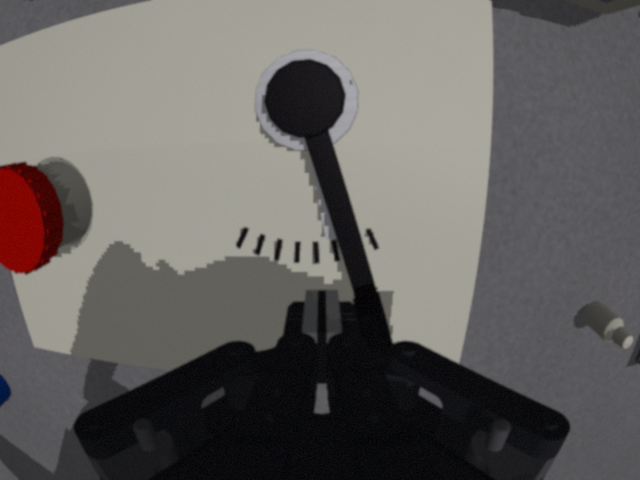

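>>> {"fn": "arm_command", "kwargs": {"motion": "0 -0.04 0 0 0 0 0;0 -0.04 0 0 0 0 0;0 -0.04 0 -0.007 0 0 0;0 -0.03 0 -0.007 0 0 0;0 0 0 0 0 0 0;0 0 0 0 0 0 0;0 0 0 0 0 0 0"}}

```text
time_s: 21.93
eef_pos: [0.5446, -0.1282, 0.0802]
eef_rot: [0.0, 1.0, 0.014, 0.001]
wrist_force: [-0.8, 0.2, 0.1]
opening: 0.005
```

```bash
python3 look.py 5
```

```text
toolz [ 1.7e-03 -5.0e-04 -1.0e+00] yaw 0.0278
[ 0.5446265  -0.12824571  0.08022677] 21.9333 [-0.81933804  0.20559968  0.14226829]
```

View pics/W5.png

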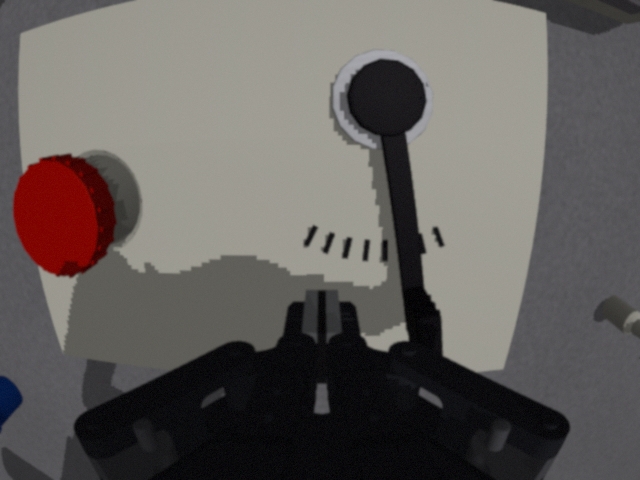

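View pics/L5.png

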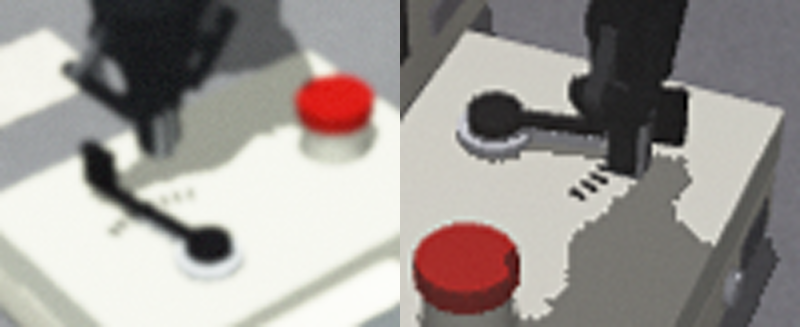

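>>> {"fn": "arm_command", "kwargs": {"motion": "0 -0.03 0 0 0 0 0;0 0 -0.08 0 0 0 0;0 0 -0.12 0 0 0 0;0 0 -0.15 0 0 0 0;0 0 -0.15 0 0 0 0;0 0 -0.08 0 0 0 0;0 0 0 0 0 0 0;0 0 0 0 0 0 0;0 0 0 0 0 0 0"}}

```text
time_s: 22.83
eef_pos: [0.5423, -0.1214, 0.198]
eef_rot: [-0.001, 1.0, 0.012, -0.002]
wrist_force: [-0.9, -0.5, 0.2]
opening: 0.003
```

```bash
python3 look.py 6
python3 - <<'E'
from h import *
o=get_obs();c=camera("wrist");K,M=c["intrinsics"],c["mount"]
for p in (.13,.2,.26): print(p,wproj(K,M,o,pad(p)).round(0).tolist())
a=np.linspace(0,2*np.pi,73)
u=wproj(K,M,o,np.c_[.587+.026*np.cos(a),-.014+.026*np.sin(a),np.full(73,.13)]);print(u.min(0),u.max(0))
E
```

```text
toolz [-0.0031  0.0023 -1.    ] yaw 0.0233
[ 0.54230997 -0.12141153  0.19801677] 22.8333 [-0.94337798 -0.49550402  0.22557498]
0.13 [[378.0, 226.0], [393.0, 225.0], [394.0, 261.0], [380.0, 262.0]]
0.2 [[386.0, 225.0], [401.0, 223.0], [405.0, 259.0], [391.0, 261.0]]
0.26 [[394.0, 224.0], [408.0, 221.0], [414.0, 257.0], [400.0, 260.0]]
[135.28124973 135.62142707] [202.37448864 209.57179164]
```

View pics/W6.png

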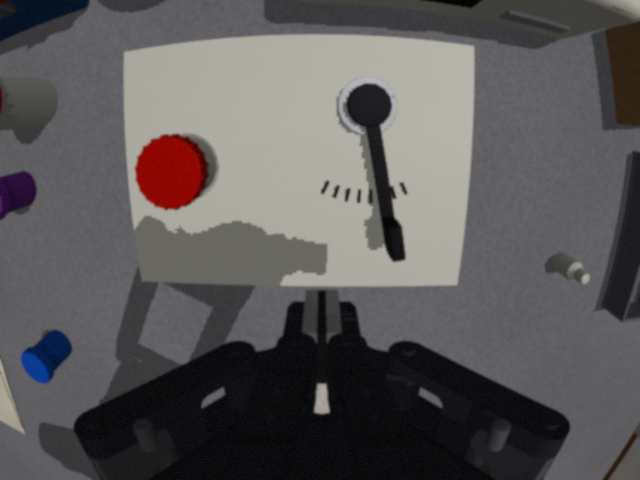

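View pics/L6.png

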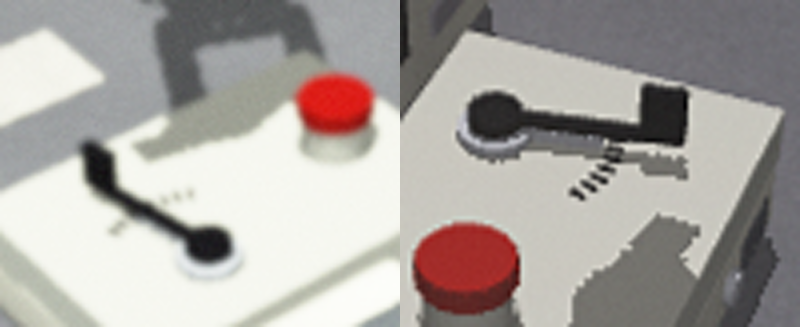

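```bash
python3 -c "
from bench import *
print(hand_in())"
```

```text
the job is handed in; nothing more can be done
None
```

The sample cup is home in the well and the lever is three clicks up from where it started. I handed the job in at about 23 s of the 72 s. `hand_in` gives no verdict, so these results rest on my own checks.

- **Cup:** I gripped the squat red-lidded cup by its lid and lowered it until I felt the floor, at about 8.5 N. In the wrist picture after release, the lid lay within a few pixels of where a seated, upright cup should show it. The last picture also showed the cup upright in the well.
- **Lever:** I pushed it with closed fingers, one click at a time. Each click showed as a force drop:

| Click | Force before (N) | Force after (N) |
|---|---|---|
| 1 | 7.8 | 5.2 |
| 2 | 7.4 | 4.3 |
| 3 | 9.1 | 5.6 |

  - I backed off fully after each click. Pictures showed the lever moving from the third rib to the fourth, fifth and sixth.
  - The highest force I read along the push was about 9 N, though only at the end of each move call.
  - The last picture shows the lever free on the sixth rib, with an angle of about 0.20 rad against -0.19 rad at the start. That matches three notches.

**One disagreement:** the fingertips are about 35 mm short of the reported TCP. My first grasp therefore closed in the air above the lid. No force registered and the cup did not move. I measured the offset from the wrist and side pictures and allowed for it from then on.

Nothing I saw in the pictures suggested that another jar or bottle had moved, but I did not measure them at the end.

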